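Tip the cookie tub towards the box being packed, and hold it

ROBOT

A 6-joint arm with a two-finger parallel gripper is mounted at the origin on the work surface. World frame = base frame: x ahead of the robot, y to its left, z up, the work surface at z = 0. Lengths are in m, angles in degrees, forces in N, time in s.
With the tool pointing down it reaches from about 0.375 to 0.9 m from the base axis. Payload 3.1 kg.
Tool frame: the origin (TCP) lies midway between the tips of the shut fingers; the grasp point (between the pads) lies 19 mm behind it; x points along the fingers, z is the direction in which the jaws open and shut, and the axes are right-handed (so a half turn about x gives the same grasp; the last joint's range is limited). The gripper opens to 87 mm and grips with 3 to 60 N. Pads are 19 mm wide; open, the fingers measure 117 mm over their backs; the gripper's body (75 mm by 190 mm) begins 51 mm behind the grasp point.
Start: joints at [66.95, 30.224, 82.088, -0, 67.689, -10.227], TCP at [0.139, 0.609, 0.223] pointing down, gripper open.
Joint ranges: [-176.69, 176.69], [-43.24, 126.21], [12.49, 139.97], [-82, 262], [0, 151.66], [-163.58, 163.58]. Speed limits (degrees/s): [159.86, 159.86, 180, 180, 180, 180].

INTERFACE

Orientations are given as a 3x3 rotation matrix whose columns are the frame's x, y, z axes.
In Python, from rig import * gives the robot as it stands.
- The arm moves only by the tool play_rows, never from a script. Its argument "rows" is a list that holds one entry, the list of rows, each a list of 7 numbers: the shift along the tool's x, y, z in m, then the turn, a rotation vector about the tool's x, y, z in degrees, then the finger opening in m, from 0 to 0.087. A call has 1 to 12 rows; each row is the pose to reach, as a shift and turn from the pose commanded when the call began, along the tool's axes at that moment; what a row does not reach only later rows make up. A row lasts 1/10 s, in which the tool goes at most 50 mm and 8.59 degrees, less where a joint would pass 70% of its speed; a pose out of reach is approached as far as the arm can. A call with a gripper value outside its range is refused whole. The fingers move at their own pace and stop on an object; the grip force is fixed at half the most. Time passes only in rows, so rows that repeat a pose let the fingers close. It gives the time, the measured TCP pose, the force and the opening at its end, in the units of the state.
- read_state(): the state, without advancing time (a new reading comes with each control period).
- capture(name): name is "side" or "top"; returns a dict with "pixels" (400x640x3 uint8, red, green, blue), "intrinsics" (3x3 intrinsics, pixels), "k1" (the pictures are not rectified: a ray, as slopes to the right and down, at radius r is drawn at 1 + k1 r^2 times it, then the intrinsics apply), "rvec" (rotation vector, rad) and "tvec" (3), from world to camera coordinates, as OpenCV has them. Camera axes: x right, y down, z forward; pixel columns grow to the right and rows downward; lengths in m; the calibration is good to about 2 mm. A picture is of the moment at which its call begins. There is no depth.
- hand_in(): hands the job in, once; it reports no verdict.
Trained networks look in the newest picture that a camera, given by its name, has taken for a name from the list of things; names that differ only in an ending like _2 or _b are one class to them, and where a whole thing is asked for, a point or a joint stands for the part that bears it (a point fixed in the world has none). Each returns a list of dicts, best first, with "p" (0 to 1); they miss things now and then, are a little off and sometimes report something else, mostly with a low value. They report only what shows in the picture. A call takes as long as a camera call.
- trace(camera, target): "mask" (400x640 bool, what is visible of it) and "at" ([column, row] in pixels, amid what is visible of it).
The state is a dict: "time_s": time; "joint_positions": joint angles; "qvel": joint speeds; "tau": joint torques, N m; "position": TCP position; "tcp_rot": TCP orientation; "force": force on the tool from outside, world axes, zero at the start; "moment": the same for the moment, N m; "opening": opening from 0.0 (shut) to 1.0 (fully open).
Only numpy, scipy, OpenCV 4.12 (cv2) and the standard library are available. Lean on these libraries where they do the work, as an engineer would, in place of code of your own. Each camera call takes 0.05 s, during which the arm holds its last target.

TASK

My colleague across the table is about to pack the gift box that is still empty and needs the cookies together within reach. Take the blue tub by its rim and tip it up, about where it stands, onto its far corner on the empty box's side, so that this corner rests on the table as its lowest point and all six cookies run down into it and lie bunched there at rest, not strung out along a wall. Spill none, leave everything else in its place, and finish still holding the tub tipped up like that: do not let go.

Things in the scene. Friction and masses are not known exactly. Their poses are not given: they have to be found in the camera images.
- tub_mid (a point): centre (half-way up, 37.5 mm above the underside) of the blue plastic tub, an open rectangular bin loose on the table, 220 mm long (its x) by 170 mm wide (its y) over the rim and 75 mm high, 0.25 to 0.46 kg. Its x axis points away from the robot (within about 25 degrees), its y to the left, its z up out of the opening
- tub: the same tub, origin at the centre of its underside. Floor and walls 4 mm thick, inside 200 x 150 mm; a rim 10 mm wide and 16 mm high runs all round the top, its inner face flush with the inside of the walls (centre line of the rim 105 mm from the centre along x, 80 mm along y); it can be pinched anywhere from above and the inside is clear above the cookies
- tub_far_left (a point): underside corner of the tub's outer wall (104 mm along x and 79 mm along y from its centre, at the height of its underside; 0 on the table): the corner on the side away from the robot, on its left as the robot sees it
- tub_far_right (a point): underside corner of the tub's outer wall (104 mm along x and 79 mm along y from its centre, at the height of its underside; 0 on the table): the corner on the side away from the robot, on its right as the robot sees it
- tub_near_left (a point): underside corner of the tub's outer wall (104 mm along x and 79 mm along y from its centre, at the height of its underside; 0 on the table): the corner on the side of the robot, on its left as the robot sees it
- tub_near_right (a point): underside corner of the tub's outer wall (104 mm along x and 79 mm along y from its centre, at the height of its underside; 0 on the table): the corner on the side of the robot, on its right as the robot sees it
- cookie1: one of the six loose baked ball cookies in the tub: brown, hard, 30 mm across, 14 g, origin at its centre, 14 mm above the tub's inside floor at first, when each stands on a small flat foot 10 mm across. They stay put until the floor is tilted by about 20 degrees, then topple off the foot and roll and slide
- cookie2: one of the six loose baked ball cookies in the tub: brown, hard, 30 mm across, 14 g, origin at its centre, 14 mm above the tub's inside floor at first, when each stands on a small flat foot 10 mm across. They stay put until the floor is tilted by about 20 degrees, then topple off the foot and roll and slide
- cookie3: one of the six loose baked ball cookies in the tub: brown, hard, 30 mm across, 14 g, origin at its centre, 14 mm above the tub's inside floor at first, when each stands on a small flat foot 10 mm across. They stay put until the floor is tilted by about 20 degrees, then topple off the foot and roll and slide
- cookie4: one of the six loose baked ball cookies in the tub: brown, hard, 30 mm across, 14 g, origin at its centre, 14 mm above the tub's inside floor at first, when each stands on a small flat foot 10 mm across. They stay put until the floor is tilted by about 20 degrees, then topple off the foot and roll and slide
- cookie5: one of the six loose baked ball cookies in the tub: brown, hard, 30 mm across, 14 g, origin at its centre, 14 mm above the tub's inside floor at first, when each stands on a small flat foot 10 mm across. They stay put until the floor is tilted by about 20 degrees, then topple off the foot and roll and slide
- cookie6: one of the six loose baked ball cookies in the tub: brown, hard, 30 mm across, 14 g, origin at its centre, 14 mm above the tub's inside floor at first, when each stands on a small flat foot 10 mm across. They stay put until the floor is tilted by about 20 degrees, then topple off the foot and roll and slide
- box_empty: the empty gift box: red card, 150 (x) x 200 (y) x 40 mm, with cream partitions making 3 x 4 cells, nothing in them; origin at the centre of its underside. It stands at the far left or at the far right of the table (its y tells); fixed
- box_full: the filled gift box, the same with a cookie in each of its 12 cells, on the opposite side; fixed
- plate: white plate with a heap of cookies, 240 mm across and 60 mm high, left; bystander
- bowl: steel bowl, 170 mm across, 75 mm high, right; bystander
- tongs: steel serving tongs lying flat, 200 mm long, right; bystander
- jar: glass jar with white sugar pearls and a white lid, 68 mm across, 97 mm high, left; bystander
- palette: palette knife lying flat, 240 mm long, left; bystander

How it is judged (in metres and radians):
At the end, for the whole second after the job is handed in: Held by the fingers, tub tipped 15 degrees or more; its far corner on the empty box's side under 10 mm over the table, within 60 mm of its start; other far corner over 20 mm up, near ones over 30 and 60 mm; no box touched; all cookie centres within 120 mm of that corner; all at rest (((world y of box_empty above 0 m and distance between each of cookie1, cookie2, cookie3, cookie4, cookie5, cookie6 and tub_far_left below 0.12 m and height (world z) of tub_far_left below 0.01 m and distance of tub_far_left from where it was at the start of the episode below 0.06 m and height (world z) of tub_far_right above 0.02 m and height (world z) of tub_near_left above 0.03 m and height (world z) of tub_near_right above 0.06 m) or (world y of box_empty below 0 m and distance between each of cookie1, cookie2, cookie3, cookie4, cookie5, cookie6 and tub_far_right below 0.12 m and height (world z) of tub_far_right below 0.01 m and distance of tub_far_right from where it was at the start of the episode below 0.06 m and height (world z) of tub_far_left above 0.02 m and height (world z) of tub_near_right above 0.03 m and height (world z) of tub_near_left above 0.06 m)) and angle between tub_mid's own z axis and vertical above 0.26 rad and contact force between the fingers and tub above 1 N and contact force between tub and box_empty below 0.1 N and contact force between tub and box_full below 0.1 N and linear speed of tub below 0.02 m/s and linear speed of each of cookie1, cookie2, cookie3, cookie4, cookie5, cookie6 below 0.03 m/s); the arm keeps its last pose, push and grip.
It fails at once if a cookie leaves the tub (distance between any of cookie1, cookie2, cookie3, cookie4, cookie5, cookie6 and tub_mid above 0.17 m).
It fails at once if one of the things standing around is pushed aside (more than 20 mm) (distance of any of plate, bowl, tongs, jar, palette from where it was at the start of the episode above 0.02 m).
It also fails if it takes over 38 s, if anything falls off the work surface, if the arm or the gripper's body presses on something with over 40 N, if the wrist force passes 120 N, or if a joint passes its speed limit or range.

## Working session

There is one attempt and no reset: what is moved stays moved. The work goes in short steps, Python scripts to look and compute and a tool call to move; the robot and the scene stay as the last step left them, time stands still between calls to the robot, and variables do not carry over. Pictures are saved under pics/ and viewed, and the job is handed in when it is done.

Besides the shell and the picture viewer there is one more tool, called after "Emit:" as name([rows], argument=value, ...), one row to a line, values as JSON. play_rows: Moves the arm, as the interface text tells. Its arguments: {"type":"object","properties":{"rows":{"type":"array"}},"required":["rows"]}

```bash
ls; mkdir -p pics; python3 - <<'E'
from rig import *
import cv2
s=read_state(); print(s)
for n in ("side","top"):
    c=capture(n); cv2.imwrite(f"pics/{n}0.png",c["pixels"][:,:,::-1])
    print(n,c["intrinsics"],c["k1"],c["rvec"],c["tvec"])
    for t in ("tub","box_empty","box_full","cookie1","plate","jar","bowl"):
        r=trace(n,t); print(t,[(round(d["p"],2),d["at"],int(d["mask"].sum())) for d in r][:7])
E
```

```text
pics
{'time_s': 0.0, 'joint_positions': array([ 6.69505168e+01,  3.02812714e+01,  8.21567806e+01, -7.62109942e-04,
        6.76897494e+01, -1.02264029e+01]), 'qvel': array([0.02440577, 0.05448298, 0.00597477, 0.03402179, 0.096857  ,
       0.03447997]), 'tau': array([-2.68486758e-05, -4.40036952e+01, -1.76594889e+01,  6.33665244e-02,
        5.80061821e-02, -1.61504186e-04]), 'position': array([0.13838332, 0.60872594, 0.22154474]), 'tcp_rot': array([[-8.61996318e-04, -9.75060988e-01,  2.21935412e-01],
       [-2.05729962e-03,  2.21936754e-01,  9.75058893e-01],
       [-9.99997512e-01,  3.83909538e-04, -2.19730126e-03]]), 'force': array([-0.76711923, -0.14231246, -0.25525067]), 'moment': array([-0.04886779, -0.00606445,  0.00178983]), 'opening': 0.9971552941553291}
side [[363.80336511   0.         312.69164105]
 [  0.         363.80336511 196.85094348]
 [  0.           0.           1.        ]] -0.00017462304638772737 [ 2.13602308 -0.62470521  0.34578312] [-0.37963724  0.24980766  0.9430083 ]
tub [(0.95, [346.4, 220.4], 3570)]
box_empty []
box_full [(0.55, [297.4, 158.7], 1426)]
cooki
[... 177 characters left out ...]
9.3], 579)]
bowl [(0.66, [341.3, 327.7], 4404)]
top [[466.15378423   0.         321.57071131]
 [  0.         466.15378423 202.63595458]
 [  0.           0.           1.        ]] -0.11589864778880021 [ 2.20296102 -2.1600014   0.04814614] [0.08720585 0.49590166 1.31816845]
tub [(0.84, [371.0, 182.8], 4488)]
box_empty []
box_full [(0.77, [223.7, 152.6], 3765)]
cookie1 [(0.61, [374.6, 190.5], 75), (0.57, [377.2, 161.0], 59), (0.52, [352.6, 203.3], 84), (0.51, [390.4, 182.2], 82), (0.42, [381.3, 213.9], 80)]
plate [(0.94, [214.2, 270.6], 5396)]
jar [(0.6, [258.8, 214.1], 552)]
bowl [(0.66, [489.1, 274.2], 2947), (0.49, [378.2, 162.8], 88), (0.21, [352.1, 172.2], 54), (0.21, [256.7, 215.5], 519)]
```

View pics/top0.png

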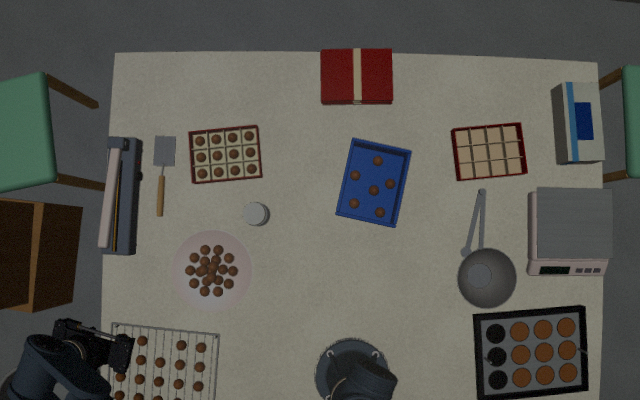

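View pics/side0.png

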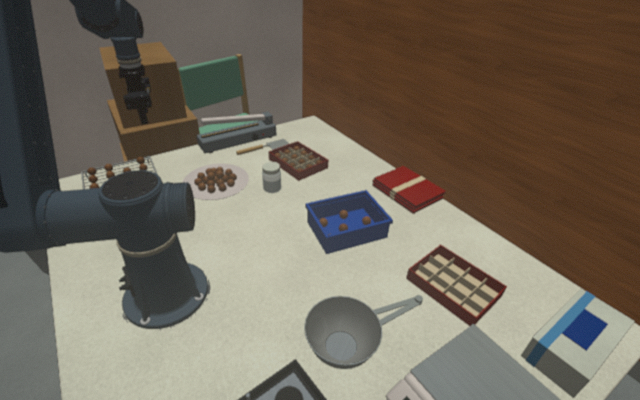

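```bash
cat > h.py <<'E'
import numpy as np, cv2
from scipy.optimize import minimize
from rig import *
def proj(c,P):
    R,_=cv2.Rodrigues(np.array(c["rvec"],float)); Q=np.asarray(P)@R.T+np.array(c["tvec"])
    s=Q[:,:2]/Q[:,2:]; r2=(s**2).sum(1,keepdims=True); s=s*(1+c["k1"]*r2)
    K=c["intrinsics"]; return s*[K[0,0],K[1,1]]+[K[0,2],K[1,2]]
def Rz(a): return np.array([[np.cos(a),-np.sin(a),0],[np.sin(a),np.cos(a),0],[0,0,1]])
sg=np.array([[1,1],[1,-1],[-1,-1],[-1,1]])
TUB=np.vstack([np.c_[sg*[.110,.085],[.075]*4],np.c_[sg*[.110,.085],[.059]*4],np.c_[sg*[.104,.079],[0]*4]])
def back(c,uv,z):
    K=c["intrinsics"]; D=np.array([c["k1"],0,0,0])
    u=cv2.undistortPoints(np.array([[uv]],float),K,D)[0,0]
    R,_=cv2.Rodrigues(np.array(c["rvec"],float)); t=np.array(c["tvec"])
    o=-R.T@t; d=R.T@np.array([u[0],u[1],1]); return o+d*(z-o[2])/d[2]
E
python3 - <<'E'
from h import *
M={};C={}
for n in ("side","top"):
    C[n]=capture(n); M[n]=trace(n,"tub")[0]["mask"]
def hull(c,P,S=4):
    uv=proj(c,P); h=cv2.convexHull(uv.astype(np.float32)); return h
def cost(p,ns=("side","top")):
    P=TUB@Rz(p[2]).T+[p[0],p[1],0]; e=0
    for n in ns:
        m=np.zeros((400,640),np.uint8); h=hull(C[n],P)
        cv2.fillPoly(m,[np.round(h*256).astype(np.int32)],255,cv2.LINE_AA,8)
        a=np.abs(m/255.-hm[n]).sum(); e+=a
    return e
hm={}
for n in M:
    cs,_=cv2.findContours(M[n].astype(np.uint8),0,2); c=max(cs,key=cv2.contourArea)
    m=np.zeros((400,640),np.uint8); cv2.fillPoly(m,[cv2.convexHull(c)],1); hm[n]=m.astype(float)
p0=back(C["top"],trace("top","tub")[0]["at"],.04); print(p0)
for ns in (("side","top"),("side",),("top",)):
    best=None
    for a in (-.35,-.15,0,.15):
        r=minimize(cost,[p0[0],p0[1],a],args=(ns,),method="Nelder-Mead",options=dict(initial_simplex=np.array([[p0[0],p0[1],a],[p0[0]+.02,p0[1],a],[p0[0],p0[1]+.02,a],[p0[0],p0[1],a+.15]])))
        if best is None or r.fun<best.fun: best=r
    print(ns,best.x,np.degrees(best.x[2]),best.fun)
    if len(ns)==2: b=best.x
P=TUB@Rz(b[2]).T+[b[0],b[1],0]
for n in C:
    im=C[n]["pixels"][:,:,::-1].copy(); uv=proj(C[n],P)
    x0,y0=(uv.mean(0)-[80,60]).astype(int); im=cv2.resize(im[y0:y0+120,x0:x0+160],None,fx=5,fy=5)
    for k in range(0,12,4):
        cv2.polylines(im,[np.round((uv[k:k+4]-[x0,y0]+.5)*5).astype(np.int32)],True,(0,255,0) if k==0 else (0,255,255) if k==4 else (255,255,0),1)
    cv2.imwrite(f"pics/fit_{n}.png",im)
for q in ([489,152],[452,124],[458,180]): print(back(C["top"],q,.04))
E
```

```text
[ 0.55479759 -0.04833335  0.04      ]
('side', 'top') [ 0.54981533 -0.04551878 -0.20829547] -11.9344514153688 240.94509803921568
('side',) [ 0.5492754  -0.04487743 -0.19355892] -11.090108965026976 128.07843137254903
('top',) [ 0.54996966 -0.04554897 -0.2052407 ] -11.759425773710161 110.56862745098039
[ 0.64691132 -0.37953092  0.04      ]
[ 0.72533129 -0.27238539  0.04      ]
[ 0.56430713 -0.28891396  0.04      ]
```

```bash
python3 -c "
import cv2,numpy as np
a=cv2.imread('pics/fit_side.png');b=cv2.imread('pics/fit_top.png')
cv2.imwrite('pics/fit.png',cv2.resize(np.hstack([a,b]),(800,300),interpolation=cv2.INTER_AREA))"
```

```text
(no output)
```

View pics/fit_top.png

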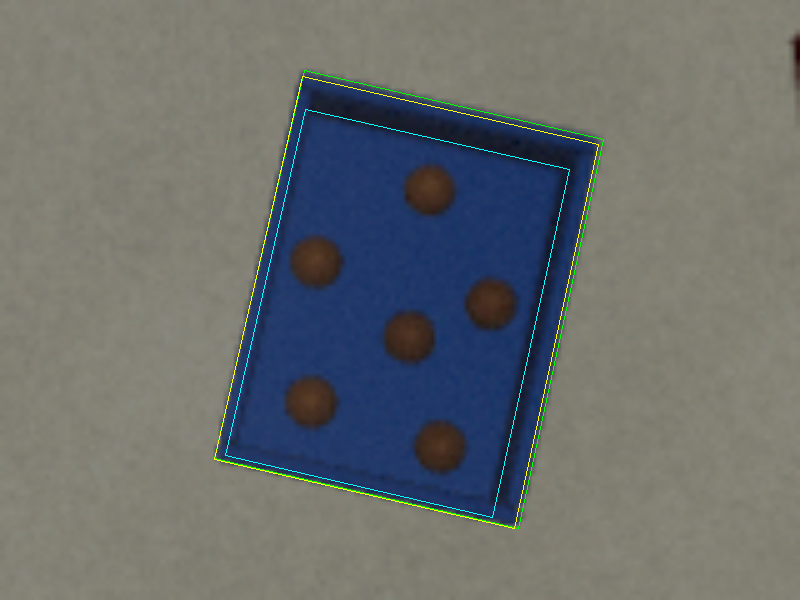

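View pics/fit_side.png

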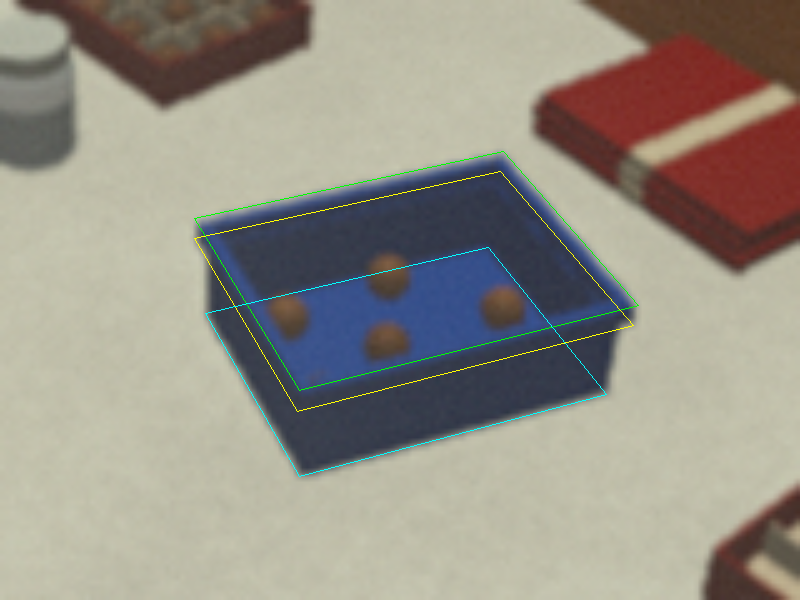

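```bash
cat >> h.py <<'E'
from scipy.spatial.transform import Rotation as Ro
psi=-0.206; T0=np.array([.5498,-.0455,0]); RT=Rz(psi)
def w(p): return T0+RT@np.array(p,float)   # tub coords -> world at start
G=w([-.105,.048,.067])
zt=RT@[1,0,0]; xt=np.array([0,0,-1.]); RG=np.c_[xt,np.cross(zt,xt),zt]
C0=w([.104,-.079,0])
def tilt(th,alpha=45,dz=0.):
    a=np.radians(alpha); up=RT@np.array([-np.cos(a),np.sin(a),0])  # uphill dir
    ax=np.cross(up,[0,0,1.]); R=Ro.from_rotvec(ax*np.radians(th)).as_matrix()
    g=C0+R@(G-C0)+[0,0,dz]; Rg=R@RG; return g+Rg[:,0]*.019,Rg,R
def rel(p,R,s=None):
    s=s or read_state(); A=s["tcp_rot"]
    return np.round(np.r_[A.T@(p-s["position"]),np.degrees(Ro.from_matrix(A.T@R).as_rotvec())],4)
E
python3 - <<'E'
from h import *
print("G",G,"C0",C0)
for z in (.223,.12,.048): print(rel(np.r_[G[:2],z],RG))
p,R,Q=tilt(30); print(p,R,[ (Q@(w([x,y,0])-C0))[2] for x,y in((.104,.079),(-.104,-.079),(-.104,.079))])
E
```

```text
G [0.45683824 0.02296248 0.067     ] C0 [ 0.63544198 -0.14410249  0.        ]
[-4.00000e-04 -4.40400e-01 -5.01200e-01  8.89787e+01  3.00000e-04
 -2.50000e-03]
[ 1.02600e-01 -4.40400e-01 -5.01200e-01  8.89787e+01  3.00000e-04
 -2.50000e-03]
[ 1.74600e-01 -4.40400e-01 -5.01200e-01  8.89787e+01  3.00000e-04
 -2.50000e-03]
[ 0.48740671 -0.02375626  0.16036316] [[-0.27376021  0.25641511  0.92698794]
 [ 0.41839616  0.89958396 -0.12527315]
 [-0.8660254   0.35355339 -0.35355339]] [np.float64(0.05586143571373726), np.float64(0.07353910524340096), np.float64(0.1294005409571382)]
```

Emit:
play_rows([
  [[0, -0.037, -0.042, 7.4, 0, 0, 0.087], [0, -0.073, -0.083, 14.8, 0, 0, 0.087], [0, -0.11, -0.125, 22.2, 0, 0, 0.087], [0, -0.147, -0.167, 29.7, 0, 0, 0.087], [0, -0.183, -0.209, 37.1, 0, 0, 0.087], [0, -0.22, -0.251, 44.5, 0, 0, 0.087], [0, -0.257, -0.292, 51.9, 0, 0, 0.087], [0, -0.293, -0.334, 59.3, 0, 0, 0.087], [0, -0.33, -0.376, 66.7, 0, 0, 0.087], [0, -0.367, -0.417, 74.1, 0, 0, 0.087], [0, -0.4, -0.455, 81.6, 0, 0, 0.087], [0, -0.425, -0.484, 89, 0, 0, 0.087]],
])

```text
time_s: 2.25
position: [0.4257, 0.08, 0.2229]
tcp_rot: [[0.001, 0.211, 0.978], [0.0, 0.978, -0.211], [-1.0, 0.0, 0.001]]
force: [1.2, 0.7, -0.0]
opening: 0.998
```

```bash
python3 - <<'E'
from h import *
s=read_state(); print(s["position"],s["joint_positions"].round(1),s["force"])
for z in (.12,.048): print(rel(np.r_[G[:2],z],RG))
E
```

```text
[0.42567361 0.07999544 0.22294562] [ -4.2  15.4 108.4   0.   56.1   7.9] [ 1.16042244  0.74842023 -0.02919151]
[ 0.103  -0.0492  0.0424 -0.3528  0.0677 -0.0231]
[ 0.175  -0.0493  0.0423 -0.3528  0.0677 -0.0231]
```

Emit:
play_rows([
  [[0.03, -0.025, 0.021, 0, 0, 0, 0.087], [0.06, -0.049, 0.042, -0.3, 0, 0, 0.087], [0.09, -0.049, 0.042, -0.3, 0, 0, 0.087], [0.103, -0.049, 0.042, -0.3, 0, 0, 0.087], [0.103, -0.049, 0.042, -0.3, 0, 0, 0.087], [0.103, -0.049, 0.042, -0.3, 0, 0, 0.087]],
])

```text
time_s: 2.85
position: [0.4561, 0.0254, 0.1198]
tcp_rot: [[0.0, 0.2, 0.98], [-0.0, 0.98, -0.2], [-1.0, 0.0, 0.0]]
force: [0.4, 0.4, -0.1]
opening: 0.996
```

```bash
python3 - <<'E'
from h import *
s=read_state(); print(s["position"],s["joint_positions"].round(1),s["force"])
for z in (.12,.048): print(rel(np.r_[G[:2],z],RG))
for n in ("side","top"):
    c=capture(n); im=c["pixels"][:,:,::-1]; u=proj(c,[G])[0].astype(int)
    x,y=max(0,min(440,u[0]-100)),max(0,min(250,u[1]-75)); cv2.imwrite(f"pics/a_{n}.png",cv2.resize(im[y:y+150,x:x+200],None,fx=4,fy=4))
E
```

```text
[0.45613994 0.02540566 0.11976473] [-10.9  27.5 111.4   0.   41.    0.6] [ 0.43262678  0.40569503 -0.05548283]
[-2.000e-04 -2.300e-03  1.200e-03  2.815e-01  1.430e-02 -1.000e-03]
[ 0.0718 -0.0023  0.0012  0.2815  0.0143 -0.001 ]
```

View pics/a_side.png

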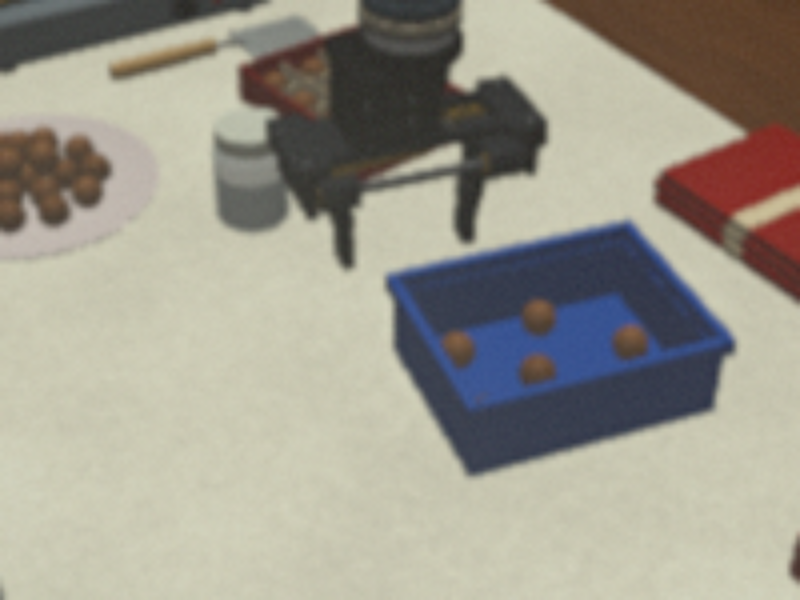

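View pics/a_top.png

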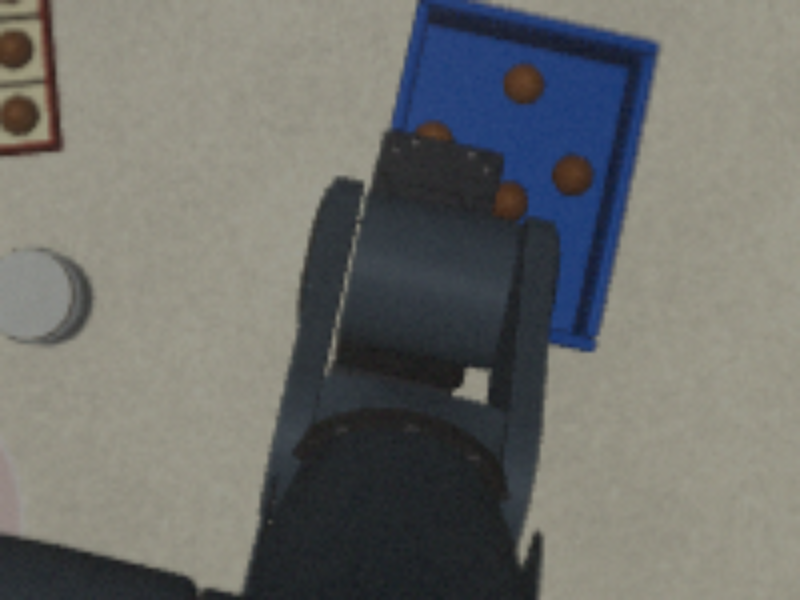

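The fingers straddle the near rim, close to its left end. I'll go down and close.

Emit:
play_rows([
  [[0.025, -0.001, 0.001, 0.2, 0, 0, 0.087], [0.05, -0.002, 0.001, 0.2, 0, 0, 0.087], [0.065, -0.002, 0.001, 0.2, 0, 0, 0.087], [0.072, -0.002, 0.001, 0.2, 0, 0, 0.087], [0.072, -0.002, 0.001, 0.2, 0, 0, 0.087], [0.072, -0.002, 0.001, 0.2, 0, 0, 0.03], [0.072, -0.002, 0.001, 0.2, 0, 0, 0.03], [0.072, -0.002, 0.001, 0.2, 0, 0, 0.03], [0.072, -0.002, 0.001, 0.2, 0, 0, 0.03]],
])

```text
time_s: 3.85
position: [0.4568, 0.0232, 0.0481]
tcp_rot: [[0.001, 0.203, 0.979], [-0.0, 0.979, -0.203], [-1.0, 0.0, 0.001]]
force: [-0.6, -0.0, 0.4]
opening: 0.719
```

```bash
python3 - <<'E'
from h import *
s=read_state(); print(s["position"],s["opening"]*.087,s["force"])
print(rel(np.r_[G[:2],.048],RG))
for n in ("side",):
    c=capture(n); im=c["pixels"][:,:,::-1]; u=proj(c,[G])[0].astype(int)
    x,y=max(0,min(440,u[0]-100)),max(0,min(250,u[1]-75)); cv2.imwrite(f"pics/b_{n}.png",cv2.resize(im[y:y+150,x:x+200],None,fx=4,fy=4))
E
```

```text
[0.45676362 0.02323041 0.04807324] 0.06256969128657736 [-0.58708416 -0.02581498  0.41236445]
[ 0.0001 -0.0002  0.0001  0.0845  0.0675 -0.0003]
```

View pics/b_side.png

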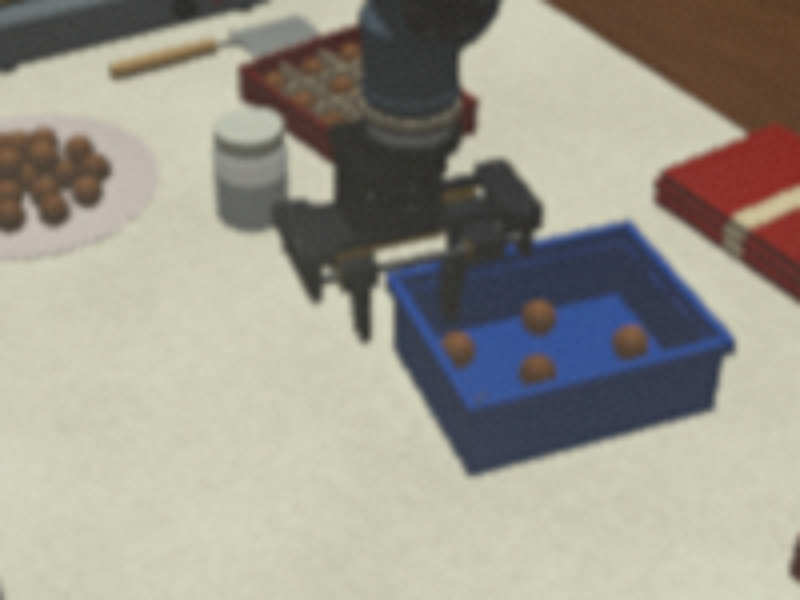

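The rim lies between the fingers. Now close fully.

Emit:
play_rows([
  [[0, 0, 0, 0, 0, 0, 0.0], [0, 0, 0, 0, 0, 0, 0.0], [0, 0, 0, 0, 0, 0, 0.0], [0, 0, 0, 0, 0, 0, 0.0], [0, 0, 0, 0, 0, 0, 0.0], [0, 0, 0, 0, 0, 0, 0.0], [0, 0, 0, 0, 0, 0, 0.0], [0, 0, 0, 0, 0, 0, 0.0], [0, 0, 0, 0, 0, 0, 0.0], [0, 0, 0, 0, 0, 0, 0.0], [0, 0, 0, 0, 0, 0, 0.0], [0, 0, 0, 0, 0, 0, 0.0]],
])

```text
time_s: 5.1
position: [0.4565, 0.0233, 0.0475]
tcp_rot: [[0.0, 0.203, 0.979], [-0.0, 0.979, -0.203], [-1.0, -0.0, 0.0]]
force: [-0.9, 0.8, -1.5]
opening: 0.111
```

```bash
python3 - <<'E'
from h import *
s=read_state(); print(s["position"],s["opening"]*.087,s["force"])
for th in (3,6,9,12): print(th,rel(*tilt(th)[:2],s), rel(*tilt(th,dz=.002)[:2],s)[:3])
E
```

```text
[0.45647767 0.02327874 0.04753326] 0.009692401869039243 [-0.94369488  0.76270904 -1.54079516]
3 [-0.0128 -0.0022  0.0024  0.0835  2.1284  2.123 ] [-0.0148 -0.0022  0.0024]
6 [-0.025  -0.0047  0.0049  0.0836  4.2482  4.2458] [-0.027  -0.0047  0.0049]
9 [-0.037  -0.0076  0.0078  0.0837  6.368   6.3687] [-0.039  -0.0076  0.0078]
12 [-0.0488 -0.011   0.0111  0.0837  8.4877  8.4916] [-0.0508 -0.011   0.0111]
```

Emit:
play_rows([
  [[-0.005, 0, 0, 0, 0.7, 0.7, 0.0], [-0.01, -0.001, 0.001, 0, 1.4, 1.4, 0.0], [-0.0145, -0.002, 0.002, 0, 2.1, 2.1, 0.0], [-0.018, -0.003, 0.003, 0, 2.8, 2.8, 0.0], [-0.022, -0.004, 0.004, 0, 3.5, 3.5, 0.0], [-0.026, -0.0047, 0.005, 0, 4.25, 4.25, 0.0], [-0.03, -0.006, 0.006, 0, 5, 5, 0.0], [-0.034, -0.007, 0.007, 0, 5.7, 5.7, 0.0], [-0.038, -0.0076, 0.0078, 0, 6.4, 6.4, 0.0], [-0.042, -0.0088, 0.009, 0, 7.1, 7.1, 0.0], [-0.046, -0.01, 0.01, 0, 7.8, 7.8, 0.0], [-0.05, -0.011, 0.011, 0, 8.5, 8.5, 0.0]],
])

```text
time_s: 6.3
position: [0.4652, 0.01, 0.0979]
tcp_rot: [[-0.115, 0.212, 0.971], [0.175, 0.966, -0.19], [-0.978, 0.148, -0.148]]
force: [0.1, 0.9, -1.5]
opening: 0.106
```

```bash
cat >> h.py <<'E'
def posefit(masks,C,x0):
    hm={}
    for n in masks:
        cs,_=cv2.findContours(masks[n].astype(np.uint8),0,2); c=max(cs,key=cv2.contourArea)
        m=np.zeros((400,640),np.uint8); cv2.fillPoly(m,[cv2.convexHull(c)],1); hm[n]=m.astype(float)
    return hm
def show(name,Q,Cp,tag):
    """draw tub model: rotation Q@RT about corner at Cp"""
    c=capture(name); im=c["pixels"][:,:,::-1]; P=(TUB-[.104,-.079,0])@(Q@RT).T+Cp
    uv=proj(c,P); u=uv.mean(0).astype(int); x,y=u[0]-80,u[1]-60
    im=cv2.resize(im[y:y+120,x:x+160],None,fx=5,fy=5)
    im2=im.copy()
    for k,col in((0,(0,255,0)),(8,(255,255,0))): cv2.polylines(im,[np.round((uv[k:k+4]-[x,y]+.5)*5).astype(np.int32)],True,col,1)
    cv2.imwrite(f"pics/{tag}_{name}.png",im); return c
E
python3 - <<'E'
from h import *
s=read_state(); print(s["position"],s["opening"]*.087,s["force"],s["joint_positions"].round(1))
print(rel(*tilt(12)[:2],s))
for n in("side","top"): show(n,tilt(12)[2],C0,"t12")
E
```

```text
[0.46518355 0.01000695 0.09786642] 0.009248106412726912 [ 0.11839736  0.85807083 -1.54085498] [-17.7  33.  106.2   9.8  50.7 -12.9]
[ 0.0015  0.      0.0001  0.0788 -0.0544 -0.0499]
```

View pics/t12_side.png

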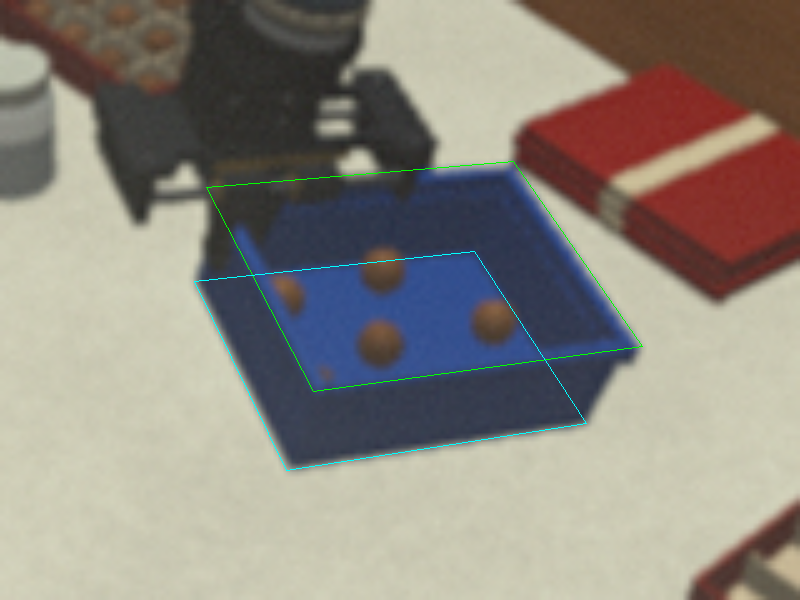

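The tub follows the model, with the lowest corner at about (586,424) in the crop and the cookies still in place. I'll keep tilting.

```bash
python3 - <<'E'
from h import *
s=read_state()
for th in (15,18,21,24): print(th,rel(*tilt(th,dz=.0005)[:2],s))
E
```

```text
15 [-1.1100e-02 -1.6000e-03  1.2000e-03  3.7900e-02  2.1883e+00  2.1082e+00]
18 [-2.3300e-02 -4.0000e-03  3.6000e-03  3.9300e-02  4.3089e+00  4.2302e+00]
21 [-0.0353 -0.0069  0.0066  0.0408  6.4295  6.3523]
24 [-0.0471 -0.0103  0.0099  0.0423  8.5501  8.4743]
```

Emit:
play_rows([
  [[-0.0035, -0.0005, 0.0004, 0, 0.7, 0.7, 0.0], [-0.0075, -0.001, 0.0008, 0, 1.45, 1.4, 0.0], [-0.011, -0.0016, 0.0012, 0, 2.2, 2.1, 0.0], [-0.015, -0.0023, 0.002, 0, 2.9, 2.8, 0.0], [-0.019, -0.003, 0.0027, 0, 3.6, 3.5, 0.0], [-0.0233, -0.004, 0.0036, 0, 4.3, 4.2, 0.0], [-0.0273, -0.005, 0.0046, 0, 5.0, 4.9, 0.0], [-0.0313, -0.006, 0.0056, 0, 5.7, 5.6, 0.0], [-0.0353, -0.0069, 0.0066, 0, 6.4, 6.35, 0.0], [-0.0392, -0.008, 0.0077, 0, 7.1, 7.1, 0.0], [-0.0431, -0.009, 0.0087, 0, 7.8, 7.8, 0.0], [-0.047, -0.0103, 0.0099, 0, 8.5, 8.5, 0.0]],
])

```text
time_s: 7.6
position: [0.4779, -0.0099, 0.1408]
tcp_rot: [[-0.224, 0.237, 0.945], [0.342, 0.928, -0.152], [-0.913, 0.289, -0.289]]
force: [0.2, -1.0, -2.7]
opening: 0.11
```

```bash
python3 - <<'E'
from h import *
s=read_state(); print(s["position"],s["opening"]*.087,s["force"],s["joint_positions"].round(1))
print(rel(*tilt(24)[:2],s))
for th in (24,26,28,30,32): print(th,rel(*tilt(th,dz=.0005)[:2],s))
for n in("side","top"): show(n,tilt(24)[2],C0,"t24")
E
```

```text
[ 0.47785876 -0.00993708  0.1408095 ] 0.009538460997992966 [ 0.17157366 -1.02002584 -2.66023536] [-23.3  33.8  97.3  13.9  70.  -18.8]
[-1.000e-04 -5.000e-04  1.100e-03  7.310e-02 -1.078e-01 -6.370e-02]
24 [-0.0006 -0.0003  0.0009  0.0731 -0.1078 -0.0637]
26 [-0.0088 -0.0016  0.0022  0.0726  1.3056  1.3514]
28 [-0.017  -0.0031  0.0037  0.072   2.7189  2.7665]
30 [-0.0252 -0.0048  0.0053  0.0714  4.1322  4.1817]
32 [-0.0332 -0.0066  0.0072  0.0708  5.5455  5.5968]
```

View pics/t24_side.png

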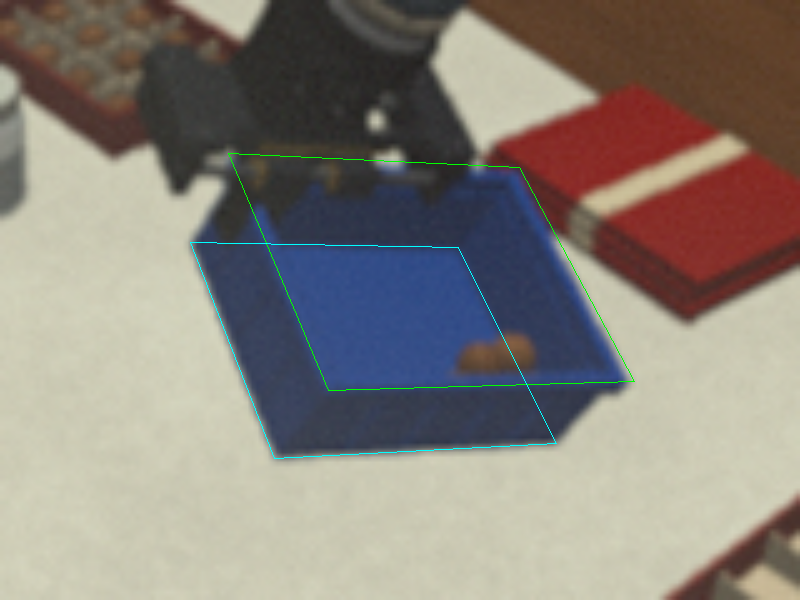

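View pics/t24_top.png

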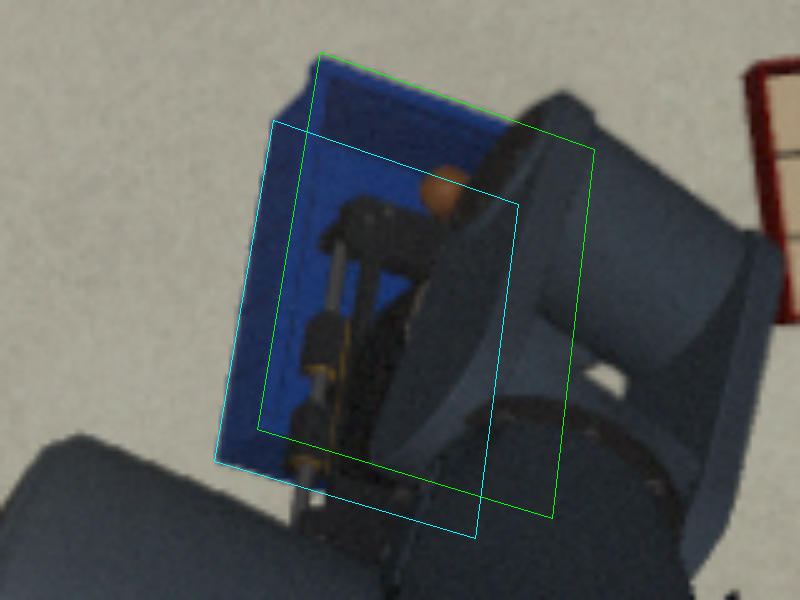

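The cookies have rolled down: they're seen around (500,355) in the side crop and (445,190) in the top crop. I'll steepen it to make sure all of them run in.

Emit:
play_rows([
  [[-0.0045, -0.001, 0.0015, 0, 0.7, 0.7, 0.0], [-0.0085, -0.0016, 0.002, 0, 1.4, 1.4, 0.0], [-0.0125, -0.0023, 0.003, 0, 2.1, 2.1, 0.0], [-0.0165, -0.003, 0.0037, 0, 2.8, 2.8, 0.0], [-0.0205, -0.004, 0.0045, 0, 3.5, 3.5, 0.0], [-0.0245, -0.0048, 0.0053, 0, 4.2, 4.2, 0.0], [-0.0287, -0.0057, 0.0062, 0, 4.9, 4.9, 0.0], [-0.0325, -0.0066, 0.0072, 0, 5.6, 5.6, 0.0], [-0.0325, -0.0066, 0.0072, 0, 5.6, 5.6, 0.0], [-0.0325, -0.0066, 0.0072, 0, 5.6, 5.6, 0.0]],
])

```text
time_s: 8.7
position: [0.4912, -0.0289, 0.1658]
tcp_rot: [[-0.288, 0.262, 0.921], [0.441, 0.89, -0.115], [-0.85, 0.373, -0.372]]
force: [1.1, -0.7, -1.8]
opening: 0.113
```

```bash
python3 - <<'E'
from h import *
s=read_state(); print(s["position"],s["opening"]*.087,s["force"],s["joint_positions"].round(1))
print(rel(*tilt(32)[:2],s))
for n in("side","top"):
    show(n,tilt(32)[2],C0,"t32")
    print(n,[(round(d["p"],2),d["at"],int(d["mask"].sum())) for d in trace(n,"cookie1")])
E
```

```text
[ 0.49119201 -0.0288724   0.16578693] 0.00985743996118908 [ 1.1478038  -0.69509246 -1.76867981] [-26.4  35.9  90.6  15.6  81.9 -20.8]
[-0.0004  0.0004 -0.001   0.0595  0.1479  0.1212]
side [(0.39, [360.7, 211.2], 3395)]
top []
```

View pics/t32_side.png

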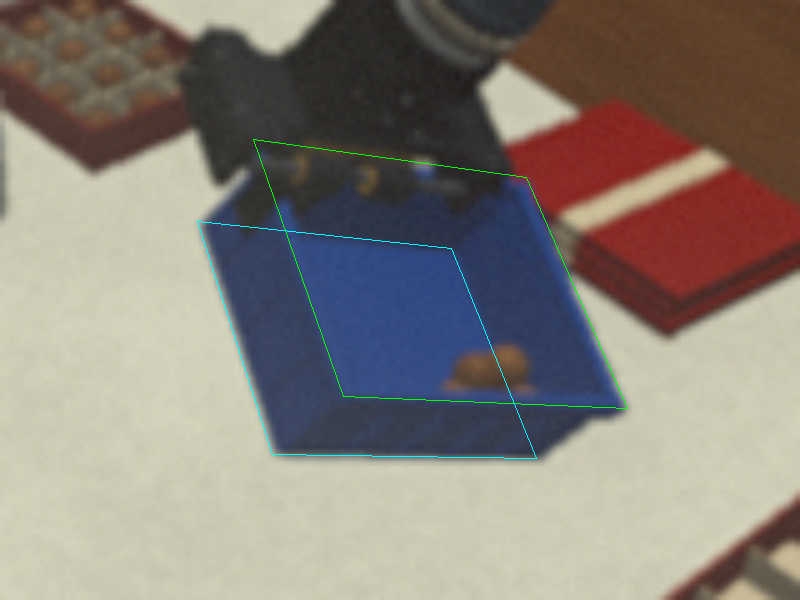

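View pics/t32_top.png

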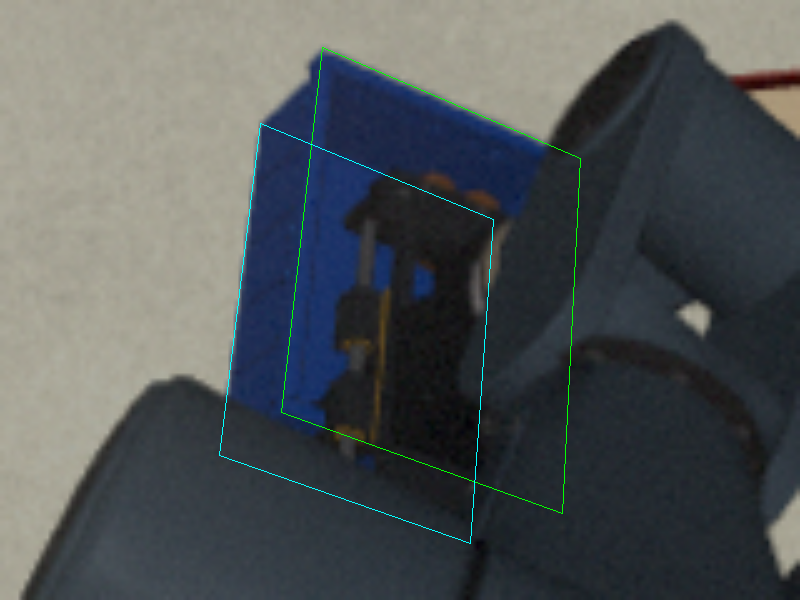

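```bash
python3 - <<'E'
from h import *
Q=tilt(32)[2]; A=Q@RT
for n in("side","top"):
    c=capture(n); im=c["pixels"].astype(int)
    m=(im[:,:,0]-im[:,:,2]>25)&(im[:,:,0]>60)
    # backproject to plane 19mm above underside in tub frame
    K=c["intrinsics"]; ys,xs=np.nonzero(m)
    u=cv2.undistortPoints(np.c_[xs,ys].astype(float)[:,None],K,np.array([c["k1"],0,0,0]))[:,0]
    R,_=cv2.Rodrigues(np.array(c["rvec"],float)); o=-R.T@np.array(c["tvec"]); d=np.c_[u,np.ones(len(u))]@R
    ol=A.T@(o-C0)+[.104,-.079,0]; dl=d@A; t=(.019-ol[2])/dl[:,2]; L=ol+dl*t[:,None]
    k=(abs(L[:,0])<.12)&(abs(L[:,1])<.1)
    print(n,k.sum())
    for x in range(-12,13):
        print('%4d '%(x*10)+''.join('%3d'%np.sum(k&(np.round(L[:,0]*100)==x)&(np.round(L[:,1]*100)==y)) for y in range(9,-10,-1)))
    # project ideal packing
    im2=c["pixels"][:,:,::-1].copy()
    P=np.array([[.1-.015-.03*i,-.075+.015+.03*j,.019] for i,j in((0,0),(0,1),(1,0),(1,1),(0,2),(2,0))])
    uv=proj(c,(P-[.104,-.079,0])@A.T+C0); x,y=(uv.mean(0)-[60,45]).astype(int)
    im2=cv2.resize(im2[y:y+90,x:x+120],None,fx=6.6,fy=6.6,interpolation=cv2.INTER_CUBIC)
    for p in uv: cv2.circle(im2,tuple(int(v) for v in (p-[x,y]+.5)*6.6),6,(0,255,0),1)
    cv2.imwrite(f"pics/z32_{n}.png",im2)
E
```

```text
side 104
-120   0  0  0  0  0  0  0  0  0  0  0  0  0  0  0  0  0  0  1
-110   1  2  0  0  0  0  0  0  0  0  0  0  0  0  0  0  0  0  0
-100   1  0  0  0  0  0  0  0  0  0  0  0  0  0  0  0  0  0  0
 -90   0  0  0  0  0  0  0  0  0  0  0  0  0  0  0  0  0  0  0
 -80   0  0  0  0  0  0  0  0  0  0  0  0  0  0  0  0  0  0  0
 -70   0  0  0  0  0  0  0  0  0  0  0  0  0  0  0  0  0  0  0
 -60   0  0  0  0  0  0  0  0  0  0  0  0  0  0  0  0  0  0  0
 -50   0  0  0  0  0  0  0  0  0  0  0  0  0  0  0  0  0  0  0
 -40   0  0  0  0  0  0  0  0  0  0  0  0  0  0  0  0  0  0  0
 -30   0  0  0  0  0  0  0  0  0  0  0  0  0  0  0  0  0  0  0
 -20   0  0  0  0  0  0  0  0  0  0  0  0  0  0  0  0  0  0  0
 -10   0  0  0  0  0  0  0  0  0  0  0  0  0  0  0  0  0  0  0
   0   0  0  0  0  0  0  0  0  0  0  0  0  0  0  0  0  0  0  0
  10   0  0  0  0  0  0  0  0  0  0  0  0  0  0  0  0  0  0  0
  20   0  0  0  0  0  0  0  0  0  0  0  0  0  0  0  0  0  0  0
  30   0  0  0  0  0  0  0  0  0  0  0  0  0  0  0  0  0  0  0
  40   0  0  0  0  0  0  0  0  0  0  0  0  2  4  0  0  0  0  0
  50   0  0  0  0  0
[... 1365 characters left out ...]
0  0  0
  20   0  0  0  0  0  0  0  0  0  1  0  0  0  0  0  0  0  0  0
  30   0  0  0  0  0  0  0  0  0  0  0  0  0  0  0  0  0  0  0
  40   0  0  0  0  0  0  0  0  0  0  0  0  0  0  0  0  0  0  0
  50   0  0  0  0  0  0  0  0  0  0  0  0  0  0  0  0  0  0  0
  60   0  0  0  0  0  0  0  0  0  0  0  0  0  0  0  0  0  0  0
  70   0  0  0  0  0  0  0  0  0  0  0  0  0  0  0  0  0  0  0
  80   0  0  0  0  0  0  0  0  0  0  0  0  0  0  0  0  0  0  0
  90   0  0  0  0  0  0  0  0  0  0  0  0  0  0  0  0  0  0  0
 100   0  0  0  0  0  0  0  0  0  0  0  2  4  0  2  3  0  0  0
 110   0  0  0  0  0  0  0  0  0  0  0  0  0  0  0  0  0  0  0
 120   0  0  0  0  0  0  0  0  0  0  0  0  0  0  0  0  0  0  0
```

View pics/z32_side.png

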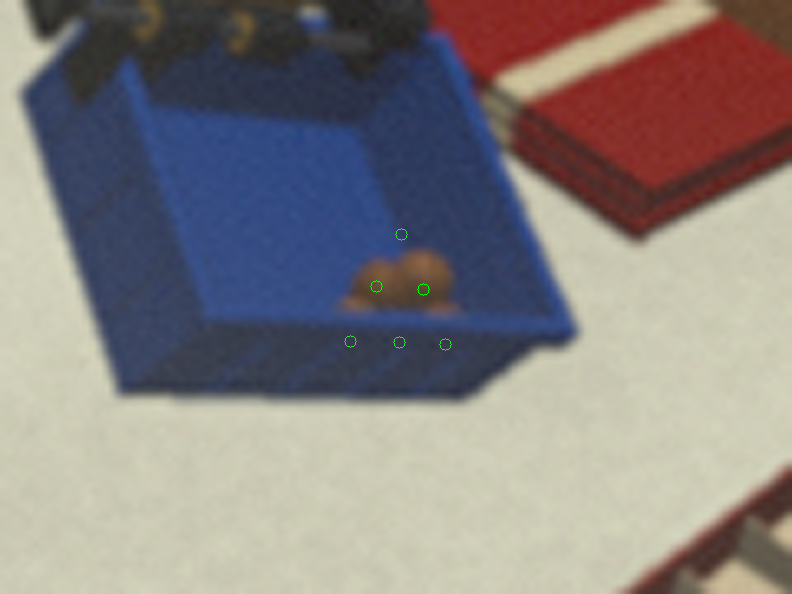

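View pics/z32_top.png

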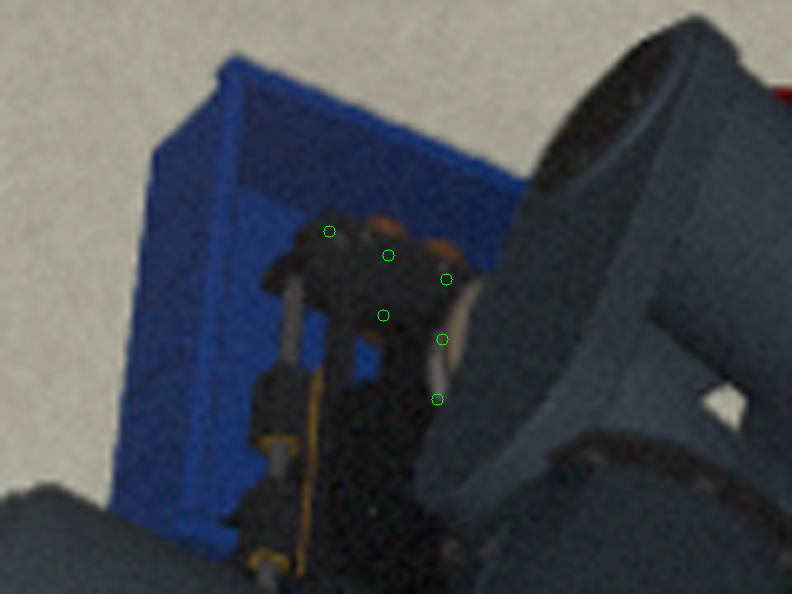

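```bash
cat >> h.py <<'E'
def vis(c,A,Cp,b):
    """fraction of ball b (tub coords) camera-facing points seen over the walls"""
    R,_=cv2.Rodrigues(np.array(c["rvec"],float)); o=-R.T@np.array(c["tvec"]); ol=A.T@(o-Cp)+[.104,-.079,0]
    g=np.random.default_rng(0).normal(size=(800,3)); g/=np.linalg.norm(g,axis=1)[:,None]
    g=g[g@(ol-b)>0.0*1]; P=b+.015*g; t=(.075-P[:,2])/(ol[2]-P[:,2]); H=P+(ol-P)*t[:,None]
    return np.mean((abs(H[:,0])<.1)&(abs(H[:,1])<.075)&(t>0)&(t<1))
E
python3 - <<'E'
from h import *
s=read_state()
c=capture("side"); R,_=cv2.Rodrigues(np.array(c["rvec"],float)); print("cam",-R.T@np.array(c["tvec"]))
cells=[(0,0),(1,0),(2,0),(3,0),(4,0),(0,1),(1,1),(2,1),(0,2),(1,2),(0,3)]
print(cells)
for th,a in((32,45),(38,45),(44,45),(50,45),(40,60),(44,60),(44,30)):
    A=tilt(th,a)[2]@RT
    print(th,a,[round(float(vis(c,A,C0,np.array([.085-.03*i,-.06+.03*j,.019]))),2) for i,j in cells], rel(*tilt(th,a,.0005)[:2],s))
E
```

```text
cam [-0.03219261 -0.71120877  0.76742341]
[(0, 0), (1, 0), (2, 0), (3, 0), (4, 0), (0, 1), (1, 1), (2, 1), (0, 2), (1, 2), (0, 3)]
32 45 [0.0, 0.0, 0.0, 0.0, 0.0, 0.8, 0.8, 0.8, 1.0, 1.0, 1.0] [-0.001   0.0001 -0.0003  0.0775  0.0465  0.092 ]
38 45 [0.0, 0.0, 0.0, 0.0, 0.0, 0.87, 0.87, 0.87, 1.0, 1.0, 1.0] [-2.5600e-02 -4.5000e-03  4.2000e-03  7.5700e-02  4.2863e+00  4.3375e+00]
44 45 [0.06, 0.06, 0.06, 0.06, 0.03, 0.94, 0.94, 0.94, 1.0, 1.0, 1.0] [-0.0493 -0.0108  0.0104  0.0738  8.5261  8.583 ]
50 45 [0.1, 0.1, 0.1, 0.1, 0.01, 1.0, 1.0, 1.0, 1.0, 1.0, 1.0] [-0.072  -0.0188  0.0184  0.0718 12.766  12.8284]
40 60 [0.49, 0.49, 0.49, 0.49, 0.48, 1.0, 1.0, 1.0, 1.0, 1.0, 1.0] [-1.6600e-02 -2.1800e-02 -8.1000e-03 -2.7177e+00 -2.1183e+00  1.1753e+01]
44 60 [0.61, 0.61, 0.61, 0.61, 0.51, 1.0, 1.0, 1.0, 1.0, 1.0, 1.0] [-3.06000e-02 -2.80000e-02 -6.50000e-03 -2.98850e+00 -4.30000e-02
  1.51657e+01]
44 30 [0.0, 0.0, 0.0, 0.0, 0.0, 0.09, 0.09, 0.09, 0.78, 0.78, 1.0] [-5.26000e-02  1.06000e-02  2.64000e-02  3.13660e+00  1.51217e+01
  2.39000e-02]
```

Emit:
play_rows([
  [[-0.005, -0.001, 0.001, 0, 0.8, 0.8, 0.0], [-0.0095, -0.0015, 0.0015, 0, 1.6, 1.6, 0.0], [-0.0145, -0.0022, 0.002, 0, 2.4, 2.4, 0.0], [-0.019, -0.003, 0.0027, 0, 3.2, 3.2, 0.0], [-0.0235, -0.004, 0.0037, 0, 4.0, 4.0, 0.0], [-0.0285, -0.0052, 0.005, 0, 4.8, 4.8, 0.0], [-0.033, -0.0065, 0.006, 0, 5.6, 5.6, 0.0], [-0.0375, -0.0077, 0.007, 0, 6.4, 6.4, 0.0], [-0.042, -0.0089, 0.0083, 0, 7.2, 7.2, 0.0], [-0.0457, -0.0098, 0.0095, 0, 7.9, 7.9, 0.0], [-0.0493, -0.0108, 0.0104, 0, 8.5, 8.6, 0.0], [-0.0493, -0.0108, 0.0104, 0, 8.5, 8.6, 0.0]],
])

```text
time_s: 10.25
position: [0.5118, -0.0613, 0.2]
tcp_rot: [[-0.38, 0.313, 0.87], [0.582, 0.812, -0.038], [-0.719, 0.493, -0.491]]
force: [-0.6, 0.5, -2.1]
opening: 0.113
```

```bash
cat >> h.py <<'E'
def zoom(th,al,tag,Cp=None,cells=((0,0),(0,1),(1,0),(1,1),(0,2),(2,0))):
    Cp=C0 if Cp is None else Cp; A=tilt(th,al)[2]@RT
    for n in("side","top"):
        c=capture(n); im2=c["pixels"][:,:,::-1].copy()
        P=np.array([[.1-.015-.03*i,-.075+.015+.03*j,.019] for i,j in cells])
        uv=proj(c,(P-[.104,-.079,0])@A.T+Cp); x,y=(uv.mean(0)-[60,45]).astype(int)
        im2=cv2.resize(im2[y:y+90,x:x+120],None,fx=6.6,fy=6.6,interpolation=cv2.INTER_CUBIC)
        T=proj(c,(TUB-[.104,-.079,0])@A.T+Cp)
        for k in(0,8): cv2.polylines(im2,[np.round((T[k:k+4]-[x,y]+.5)*6.6).astype(np.int32)],True,(255,255,0),1)
        for p in uv: cv2.circle(im2,tuple(int(v) for v in (p-[x,y]+.5)*6.6),4,(0,255,0),1)
        cv2.imwrite(f"pics/{tag}_{n}.png",im2)
E
python3 - <<'E'
from h import *
s=read_state(); print(s["time_s"],s["position"],s["opening"]*.087,s["force"],s["joint_positions"].round(1))
print(rel(*tilt(44)[:2],s)); zoom(44,45,"z44")
E
```

```text
10.25 [ 0.51175261 -0.06132295  0.19995103] 0.009814743569737328 [-0.55532583  0.46610825 -2.05593544] [-30.4  40.9  80.   18.3  99.5 -22.3]
[ 0.0007  0.0002  0.      0.0469 -0.0058 -0.0748]
```

View pics/z44_side.png

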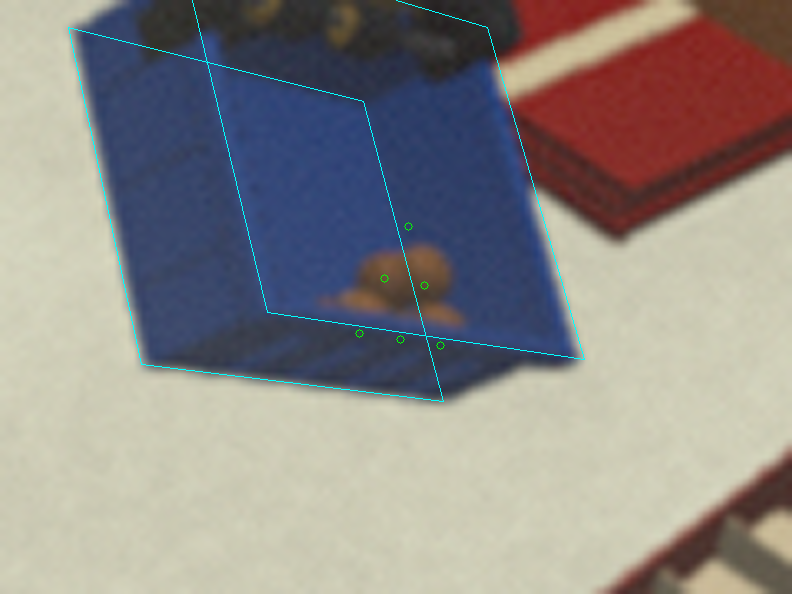

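View pics/z44_top.png

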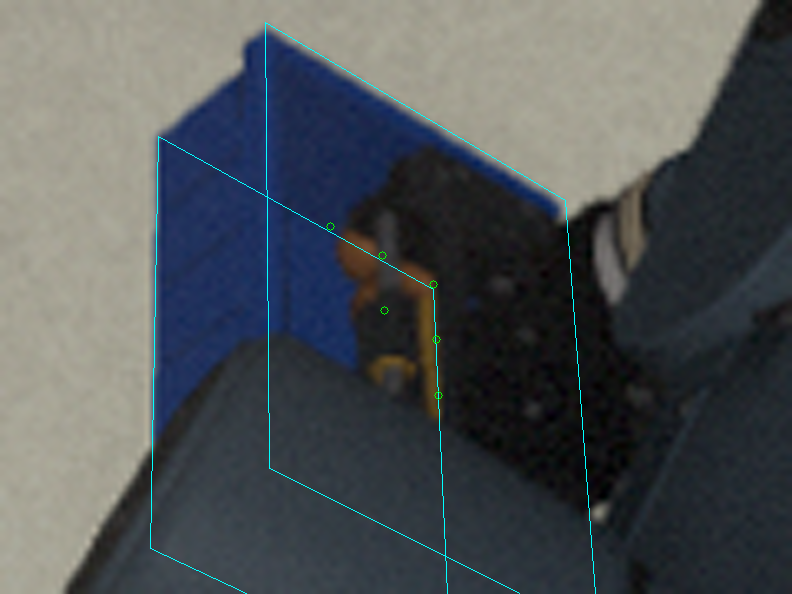

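```bash
python3 - <<'E'
from h import *
s=read_state()
for k in range(1,12):
    f=k/11; print(rel(*tilt(44-8*f,45-42*f,.001)[:2],s).round(4).tolist())
A=tilt(36,3)[2]; print([(A@(w([x,y,0])-C0))[2] for x,y in((.104,.079),(-.104,-.079),(-.104,.079))])
E
```

```text
[0.0004, 0.0063, 0.0031, 1.1112, 1.2935, -2.4456]
[0.0024, 0.0119, 0.0064, 2.1273, 2.3784, -4.9191]
[0.0054, 0.0172, 0.0094, 3.1018, 3.2776, -7.4329]
[0.0095, 0.0221, 0.0122, 4.031, 3.9914, -9.974]
[0.0144, 0.0266, 0.0148, 4.9117, 4.521, -12.5298]
[0.0201, 0.0305, 0.0171, 5.7408, 4.8684, -15.0874]
[0.0265, 0.0339, 0.0191, 6.5154, 5.0362, -17.6342]
[0.0336, 0.0367, 0.0208, 7.2331, 5.0281, -20.1578]
[0.0413, 0.0388, 0.0223, 7.8916, 4.8486, -22.6463]
[0.0493, 0.0403, 0.0235, 8.4892, 4.5027, -25.0876]
[0.0578, 0.0412, 0.0246, 9.0242, 3.9966, -27.4704]
[np.float64(0.004860443912587836), np.float64(0.12209178031074594), np.float64(0.12695222422333374)]
```

Tops of four cookies show along the right wall (side crop (435,315) to (328,302)), so the outermost is marginal at about 112 mm. I'll swing the low direction toward the far wall to break up that row, then swing back.

Emit:
play_rows([
  [[0.0004, 0.006, 0.003, 1.1, 1.3, -2.4, 0.0], [0.0024, 0.012, 0.0064, 2.1, 2.4, -4.9, 0.0], [0.0054, 0.017, 0.0094, 3.1, 3.3, -7.4, 0.0], [0.0095, 0.022, 0.012, 4.0, 4.0, -10, 0.0], [0.0144, 0.0266, 0.015, 4.9, 4.5, -12.5, 0.0], [0.02, 0.0305, 0.017, 5.7, 4.9, -15.1, 0.0], [0.0265, 0.034, 0.019, 6.5, 5.0, -17.6, 0.0], [0.0336, 0.0367, 0.021, 7.2, 5.0, -20.2, 0.0], [0.0413, 0.039, 0.022, 7.9, 4.85, -22.6, 0.0], [0.0493, 0.0403, 0.0235, 8.5, 4.5, -25.1, 0.0], [0.0578, 0.0412, 0.0246, 9.0, 4.0, -27.5, 0.0]],
])

```text
time_s: 11.45
position: [0.5237, 0.006, 0.1663]
tcp_rot: [[-0.568, 0.212, 0.795], [0.148, 0.977, -0.156], [-0.81, 0.029, -0.586]]
force: [-0.1, 0.5, -3.1]
opening: 0.109
```

```bash
python3 - <<'E'
from h import *
s=read_state(); print(s["time_s"],s["position"],s["opening"]*.087,s["force"],s["joint_positions"].round(1))
print(rel(*tilt(36,3)[:2],s)); zoom(36,3,"z36a")
E
```

```text
11.45 [0.52371581 0.00599137 0.16627839] 0.009483323525009734 [-0.05991151  0.45288673 -3.14668696] [-12.4  43.2  75.8   1.3  96.9  -0.9]
[ 0.0005 -0.0007  0.0008  0.0188  0.0403  0.1493]
```

View pics/z36a_side.png

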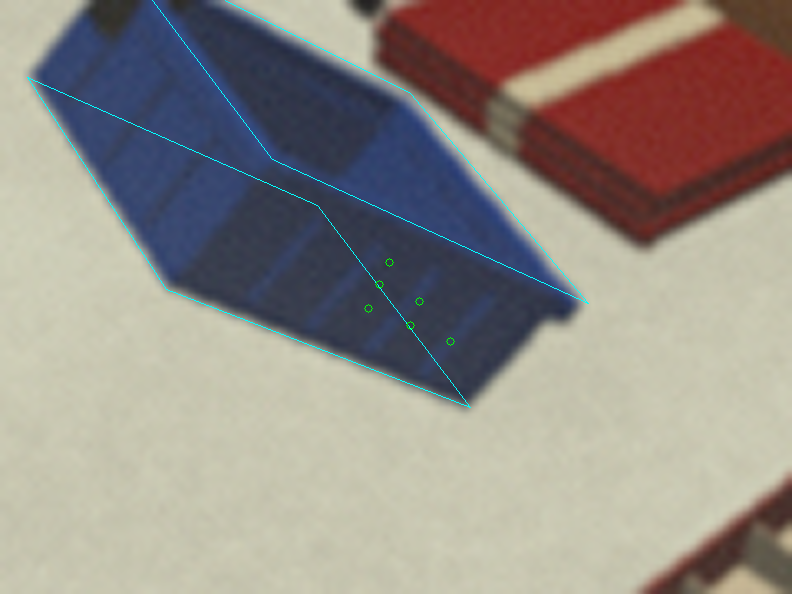

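View pics/z36a_top.png

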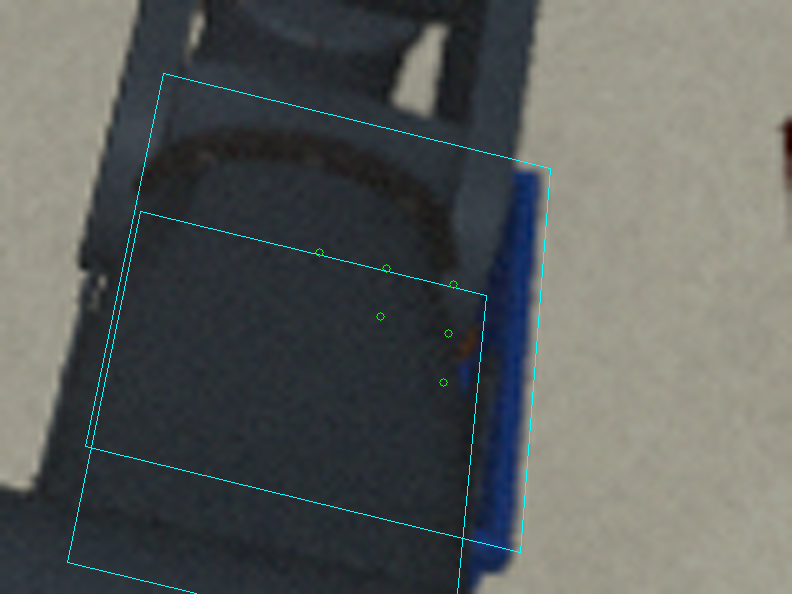

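Cookie column along the right wall now ends by (465,342) in the top crop (bare floor visible below it). Swing back.

```bash
python3 - <<'E'
from h import *
s=read_state()
for k in range(1,13):
    f=k/12; print(rel(*tilt(36+8*f,3+42*f,.0)[:2],s).round(4).tolist())
E
```

```text
[-0.0068, -0.0064, 0.0007, -0.51, 0.3613, 2.2577]
[-0.0126, -0.0111, -0.0005, -1.2145, 0.7144, 4.4383]
[-0.0179, -0.0162, -0.0017, -1.938, 0.9268, 6.67]
[-0.0226, -0.0216, -0.003, -2.6778, 0.9935, 8.9443]
[-0.0265, -0.0272, -0.0044, -3.4312, 0.91, 11.2526]
[-0.0297, -0.033, -0.006, -4.1952, 0.6724, 13.5858]
[-0.032, -0.039, -0.0077, -4.967, 0.2774, 15.9344]
[-0.0335, -0.045, -0.0095, -5.7433, -0.2779, 18.2888]
[-0.0342, -0.0509, -0.0115, -6.521, -0.9958, 20.6392]
[-0.034, -0.0568, -0.0136, -7.2969, -1.8779, 22.9755]
[-0.0328, -0.0625, -0.0158, -8.0676, -2.9253, 25.2872]
[-0.0307, -0.068, -0.018, -8.8296, -4.1384, 27.5639]
```

Emit:
play_rows([
  [[-0.0068, -0.0064, 0.0007, -0.5, 0.4, 2.3, 0.0], [-0.0126, -0.0111, -0.0005, -1.2, 0.7, 4.4, 0.0], [-0.0179, -0.0162, -0.0017, -1.9, 0.9, 6.7, 0.0], [-0.0226, -0.0216, -0.003, -2.7, 1.0, 8.9, 0.0], [-0.0265, -0.0272, -0.0044, -3.4, 0.9, 11.3, 0.0], [-0.0297, -0.033, -0.006, -4.2, 0.7, 13.6, 0.0], [-0.032, -0.039, -0.0077, -5.0, 0.3, 15.9, 0.0], [-0.0335, -0.045, -0.0095, -5.7, -0.3, 18.3, 0.0], [-0.0342, -0.0509, -0.0115, -6.5, -1.0, 20.6, 0.0], [-0.034, -0.0568, -0.0136, -7.3, -1.9, 23.0, 0.0], [-0.0328, -0.0625, -0.0158, -8.1, -2.9, 25.3, 0.0], [-0.0307, -0.068, -0.018, -8.8, -4.1, 27.5, 0.0]],
])

```text
time_s: 12.75
position: [0.5122, -0.064, 0.2001]
tcp_rot: [[-0.376, 0.316, 0.871], [0.583, 0.811, -0.042], [-0.72, 0.492, -0.489]]
force: [0.1, 0.1, -3.2]
opening: 0.108
```

```bash
python3 - <<'E'
from h import *
s=read_state(); print(s["time_s"],s["position"],s["opening"]*.087,s["force"],s["joint_positions"].round(1))
print(rel(*tilt(44,45)[:2],s)); zoom(44,45,"z44b")
E
```

```text
12.75 [ 0.512154   -0.06395918  0.20005379] 0.009374939360811843 [ 0.06451547  0.13660632 -3.15658954] [-30.6  40.9  79.9  18.3  99.4 -22.3]
[ 0.0024  0.0022 -0.0004 -0.0852  0.2528 -0.1538]
```

View pics/z44b_side.png

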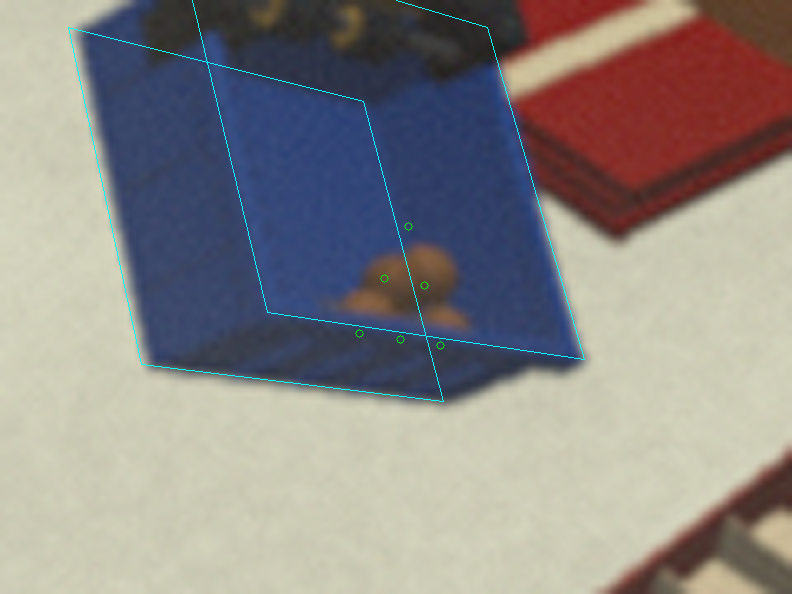

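View pics/z44b_top.png

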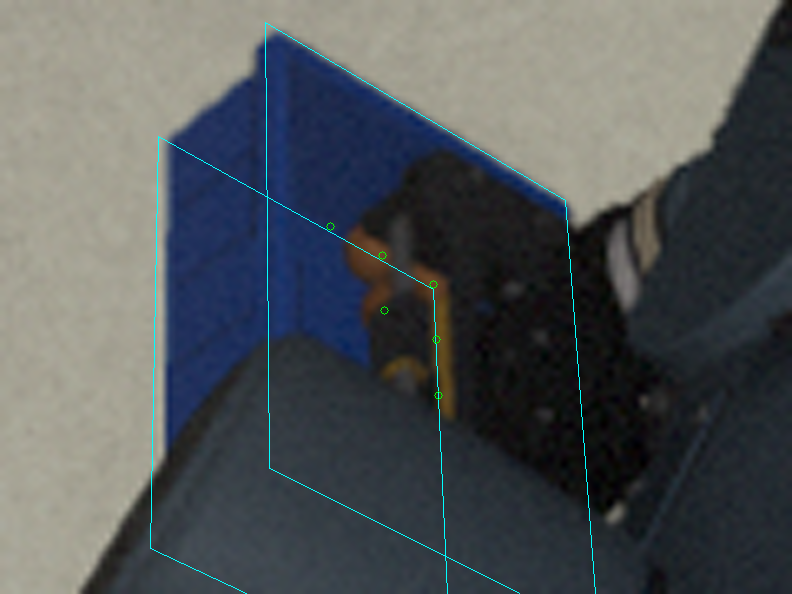

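```bash
python3 - <<'E'
from h import *
s=read_state(); c=capture("side")
for k in range(1,7):
    f=k/6; print(rel(*tilt(44-2*f,45+15*f,.0)[:2],s).round(4).tolist())
for a in (55,60,65):
    A=tilt(42,a)[2]@RT; print(a,vis(c,A,C0,np.array([-.005,-.06,.019])))
E
```

```text
[0.0058, -0.0002, -0.0024, -0.9696, -1.3079, 0.8117]
[0.0095, -0.0035, -0.005, -1.6553, -2.8188, 1.7007]
[0.0136, -0.0066, -0.0074, -2.3288, -4.3595, 2.5169]
[0.0181, -0.0095, -0.0097, -2.9889, -5.9269, 3.2597]
[0.0229, -0.0123, -0.0117, -3.6345, -7.5176, 3.9286]
[0.028, -0.015, -0.0136, -4.2648, -9.1285, 4.5231]
55 0.4014778325123153
60 0.5443349753694581
65 0.683291770573566
```

Emit:
play_rows([
  [[0.003, -0.0005, -0.002, -0.7, -1.0, 0.6, 0.0], [0.007, -0.002, -0.0035, -1.2, -2.0, 1.2, 0.0], [0.0095, -0.0035, -0.005, -1.7, -2.8, 1.7, 0.0], [0.0136, -0.0066, -0.0074, -2.3, -4.4, 2.5, 0.0], [0.0181, -0.0095, -0.0097, -3.0, -5.9, 3.3, 0.0], [0.0229, -0.0123, -0.0117, -3.6, -7.5, 3.9, 0.0], [0.028, -0.015, -0.0136, -4.3, -9.1, 4.5, 0.0], [0.028, -0.015, -0.0136, -4.3, -9.1, 4.5, 0.0]],
])

```text
time_s: 13.7
position: [0.4836, -0.0573, 0.1795]
tcp_rot: [[-0.212, 0.271, 0.939], [0.636, 0.768, -0.078], [-0.742, 0.58, -0.335]]
force: [-1.0, 1.0, 0.2]
opening: 0.109
```

```bash
python3 - <<'E'
from h import *
s=read_state(); print(s["time_s"],s["position"],s["opening"]*.087,s["force"])
print(rel(*tilt(42,60)[:2],s)); zoom(42,60,"z42c",cells=((0,0),(0,1),(1,0),(1,1),(0,2),(2,0),(3,0)))
E
```

```text
13.7 [ 0.48355921 -0.05729845  0.17951425] 0.009472380577169726 [-1.02235523  1.01885273  0.17136541]
[-0.0015 -0.002   0.0008  0.1672 -0.1996  0.0176]
```

View pics/z42c_side.png

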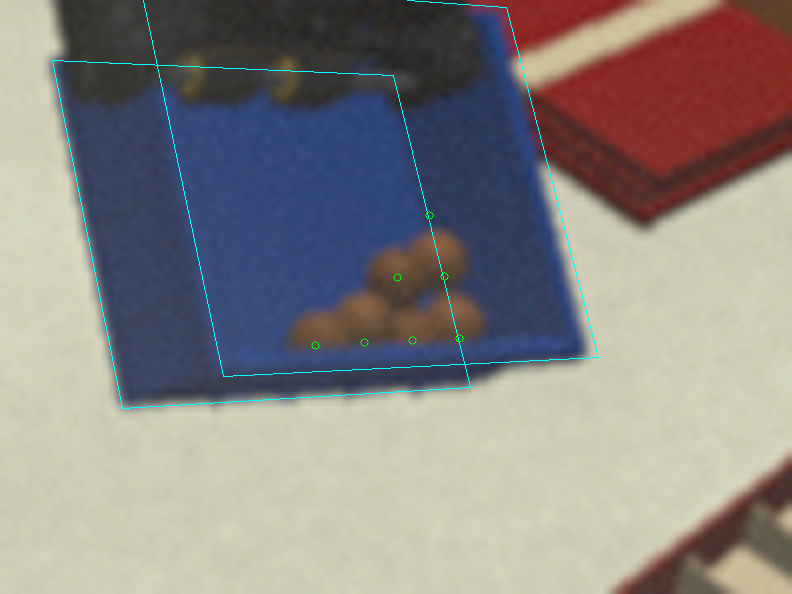

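```bash
python3 - <<'E'
from h import *
s=read_state()
for k in range(1,13):
    f=min(1,k/11); a=60-64*f; dz=.001+ (.158*np.sin(np.radians(38))*np.sin(np.radians(max(0,-a))))
    print(rel(*tilt(42-4*f,a,dz)[:2],s).round(4).tolist())
E
```

```text
[-0.0072, 0.0055, 0.0059, 1.6871, 2.8253, -2.373]
[-0.0105, 0.0131, 0.0121, 3.1336, 5.6118, -5.0605]
[-0.0114, 0.0206, 0.018, 4.5297, 8.0992, -8.0034]
[-0.0101, 0.0278, 0.0236, 5.8632, 10.2682, -11.1712]
[-0.0067, 0.0347, 0.0286, 7.1224, 12.1021, -14.5319]
[-0.0013, 0.0408, 0.0328, 8.2961, 13.5871, -18.0517]
[0.006, 0.0461, 0.0363, 9.3741, 14.7126, -21.696]
[0.0149, 0.0503, 0.0389, 10.3469, 15.471, -25.4287]
[0.0252, 0.0534, 0.0406, 11.2061, 15.858, -29.2131]
[0.0367, 0.0551, 0.0415, 11.9441, 15.8726, -33.012]
[0.044, 0.0594, 0.0394, 12.5545, 15.5176, -36.7876]
[0.044, 0.0594, 0.0394, 12.5545, 15.5176, -36.7876]
```

All six cookies are visible: four along the right wall ((318,330) to (460,315)) and two above them ((395,275), (440,255)). I'll swing further this time, to break up that column.

Emit:
play_rows([
  [[-0.0072, 0.0055, 0.0059, 1.7, 2.8, -2.4, 0.0], [-0.0105, 0.0131, 0.0121, 3.1, 5.6, -5.1, 0.0], [-0.0114, 0.0206, 0.018, 4.5, 8.1, -8.0, 0.0], [-0.0101, 0.0278, 0.0236, 5.9, 10.3, -11.2, 0.0], [-0.0067, 0.0347, 0.0286, 7.1, 12.1, -14.5, 0.0], [-0.0013, 0.0408, 0.0328, 8.3, 13.6, -18.1, 0.0], [0.006, 0.0461, 0.0363, 9.4, 14.7, -21.7, 0.0], [0.0149, 0.0503, 0.0389, 10.3, 15.5, -25.4, 0.0], [0.0252, 0.0534, 0.0406, 11.2, 15.9, -29.2, 0.0], [0.0367, 0.0551, 0.0415, 11.9, 15.9, -33.0, 0.0], [0.044, 0.0594, 0.0394, 12.6, 15.5, -36.8, 0.0], [0.044, 0.0594, 0.0394, 12.6, 15.5, -36.8, 0.0]],
])

```text
time_s: 15.0
position: [0.5291, 0.0158, 0.1674]
tcp_rot: [[-0.609, 0.187, 0.771], [0.082, 0.981, -0.174], [-0.789, -0.043, -0.613]]
force: [0.9, -0.4, -2.5]
opening: 0.112
```

```bash
python3 - <<'E'
from h import *
s=read_state(); print(s["time_s"],s["position"],s["opening"]*.087,s["force"])
print(rel(*tilt(38,-4,.007)[:2],s)); zoom(38,-4,"z38d",Cp=C0+[0,0,.007])
s=read_state()
for k in range(1,13):
    f=k/12; a=-4+52*f; dz=(.158*np.sin(np.radians(38))*np.sin(np.radians(max(0,-a))))
    print(rel(*tilt(38+6*f,a,dz)[:2],s).round(4).tolist())
E
```

```text
15.0 [0.52911154 0.01582211 0.16742872] 0.009701748248100231 [ 0.88782545 -0.38106166 -2.45461954]
[ 0.0002 -0.0028 -0.0006  0.1281  0.1202  0.0999]
[-0.0016, -0.006, 0.0018, -0.9049, 0.7406, 2.6309]
[-0.0086, -0.0123, 0.0003, -1.8489, 1.1212, 5.3653]
[-0.0147, -0.0191, -0.0014, -2.8064, 1.2905, 8.1534]
[-0.0197, -0.0261, -0.0031, -3.7721, 1.2425, 10.9806]
[-0.0236, -0.0334, -0.005, -4.7407, 0.9723, 13.8315]
[-0.0263, -0.0408, -0.0071, -5.7067, 0.4762, 16.6905]
[-0.0278, -0.0481, -0.0093, -6.6646, -0.2488, 19.5414]
[-0.0279, -0.0554, -0.0117, -7.6085, -1.2042, 22.3677]
[-0.0268, -0.0623, -0.0142, -8.5329, -2.3903, 25.1526]
[-0.0244, -0.0689, -0.0169, -9.4318, -3.8066, 27.879]
[-0.0207, -0.0749, -0.0195, -10.2995, -5.4509, 30.5297]
[-0.0158, -0.0802, -0.0222, -11.13, -7.3199, 33.0873]
```

View pics/z38d_side.png

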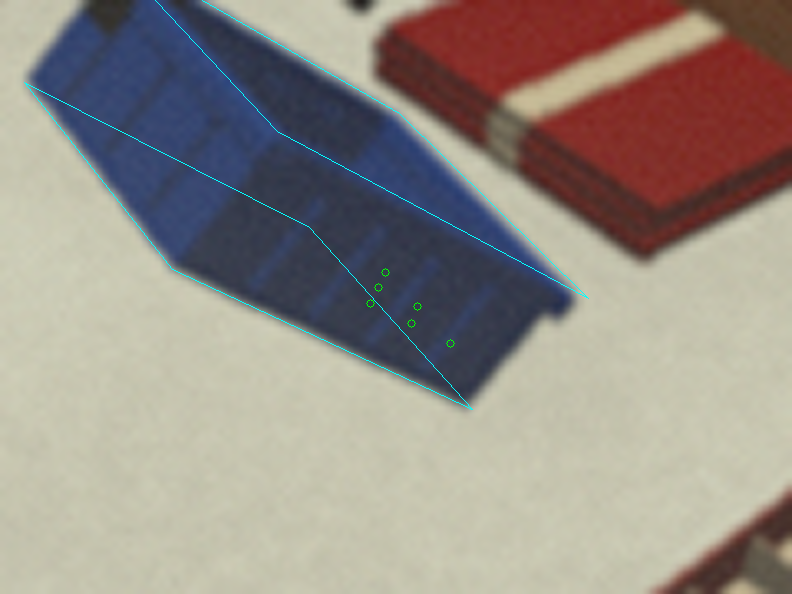

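View pics/z38d_top.png

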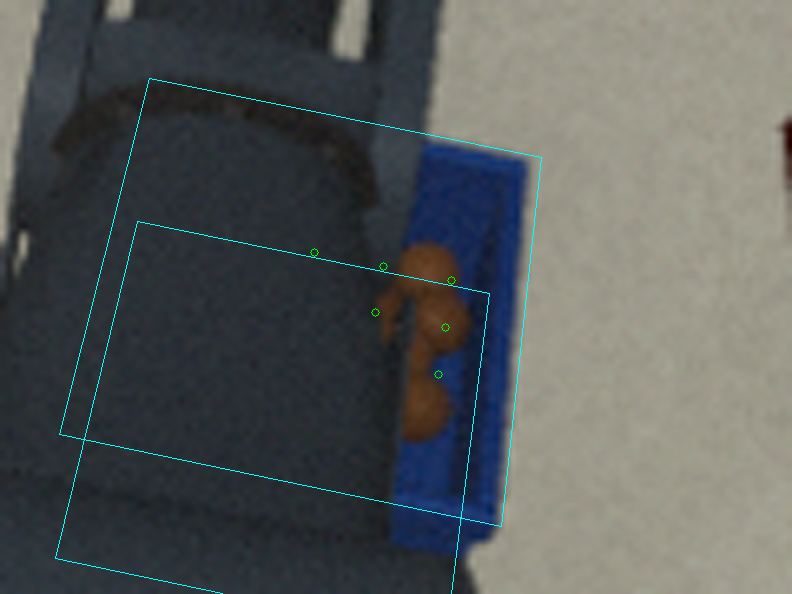

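The cookies are coming off the right wall now (425,265), (440,320), (420,405). I'll hold briefly and look again.

Emit:
play_rows([
  [[0, 0, 0, 0, 0, 0, 0], [0, 0, 0, 0, 0, 0, 0]],
])

```text
time_s: 15.3
position: [0.5291, 0.0117, 0.1679]
tcp_rot: [[-0.608, 0.193, 0.77], [0.084, 0.98, -0.179], [-0.79, -0.044, -0.612]]
force: [-0.5, 0.2, -2.4]
opening: 0.11
```

```bash
python3 - <<'E'
from h import *
zoom(38,-4,"z38e",Cp=C0+[0,0,.007])
s=read_state(); print(s["time_s"],s["position"],s["force"])
E
```

```text
15.4 [0.52901856 0.01169256 0.16785381] [ 0.32191969  0.52457948 -3.47974797]
```

View pics/z38e_top.png

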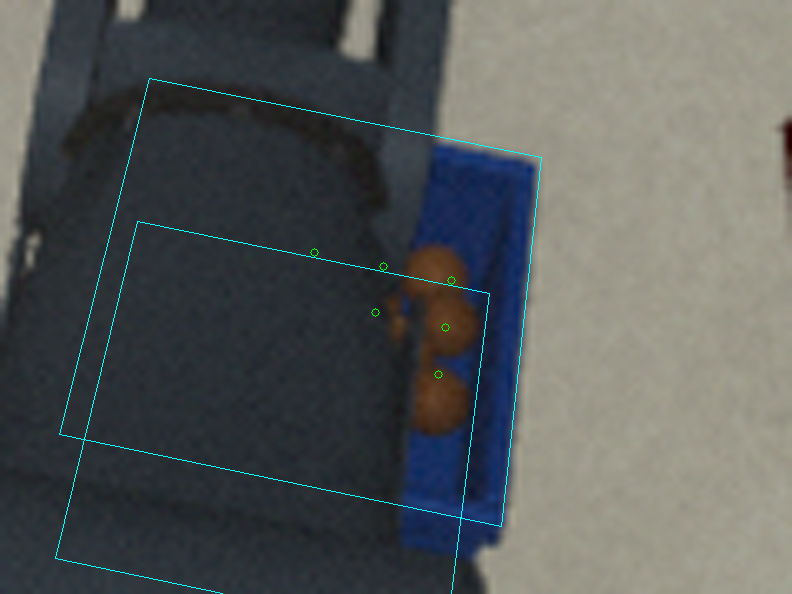

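```bash
python3 - <<'E'
from h import *
s=read_state()
for k in range(1,5):
    f=k/4; a=-4-8*f; dz=.158*np.sin(np.radians(38))*np.sin(np.radians(-a))
    print(dz,rel(*tilt(38,a,dz)[:2],s).round(4).tolist())
E
```

```text
0.010167955369604211 [0.0015, 0.0037, -0.002, 0.2336, 0.0208, -1.2721]
0.013537995632709866 [0.0021, 0.006, -0.0033, 0.6557, -0.1315, -2.4946]
0.01689154193350543 [0.003, 0.0082, -0.0045, 1.0767, -0.3264, -3.7113]
0.020224508492397587 [0.0041, 0.0103, -0.0057, 1.4965, -0.5636, -4.921]
```

Emit:
play_rows([
  [[0.0015, 0.0037, -0.002, 0.2, 0, -1.3, 0], [0.0021, 0.006, -0.0033, 0.7, -0.1, -2.5, 0], [0.003, 0.0082, -0.0045, 1.1, -0.3, -3.7, 0], [0.0041, 0.0103, -0.0057, 1.5, -0.6, -4.9, 0], [0.0041, 0.0103, -0.0057, 1.5, -0.6, -4.9, 0]],
])

```text
time_s: 15.9
position: [0.5235, 0.0252, 0.1677]
tcp_rot: [[-0.616, 0.157, 0.772], [-0.005, 0.979, -0.203], [-0.788, -0.129, -0.602]]
force: [-0.8, -0.7, -2.2]
opening: 0.111
```

```bash
python3 - <<'E'
from h import *
zoom(38,-12,"z38f",Cp=C0+[0,0,.02])
s=read_state(); print(s["time_s"],s["position"],s["force"],s["opening"])
E
```

```text
16.0 [0.52365705 0.02437801 0.16775981] [-0.09209454  0.6792613  -1.99477132] 0.11178677686269747
```

View pics/z38f_top.png

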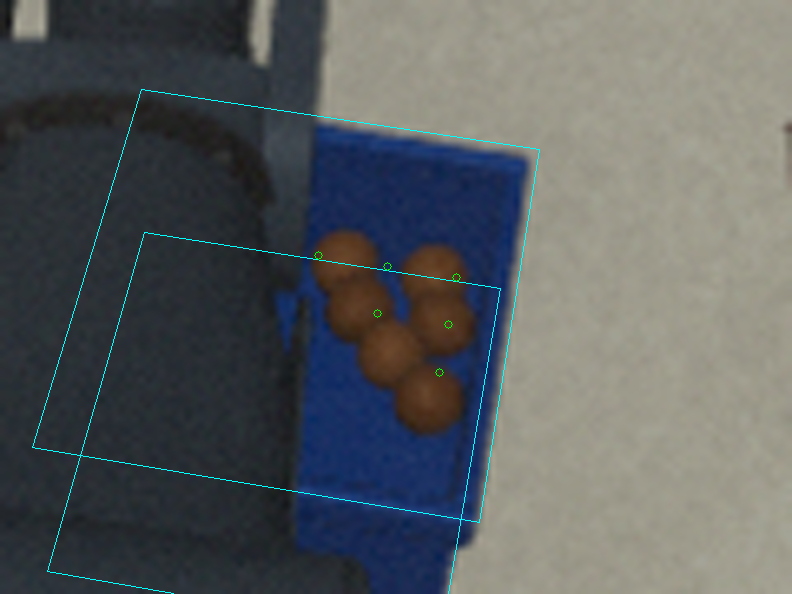

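Emit:
play_rows([
  [[0, 0, 0, 0, 0, 0, 0], [0, 0, 0, 0, 0, 0, 0]],
])

```text
time_s: 16.2
position: [0.5237, 0.0239, 0.1678]
tcp_rot: [[-0.616, 0.159, 0.772], [-0.003, 0.979, -0.204], [-0.788, -0.128, -0.602]]
force: [-0.2, 0.4, -1.5]
opening: 0.113
```

```bash
python3 - <<'E'
from h import *
zoom(38,-12,"z38g",Cp=C0+[0,0,.02])
s=read_state(); print(s["time_s"],s["position"],s["force"],s["opening"])
E
```

```text
16.3 [0.52375084 0.02383279 0.16772903] [-0.73254904  0.61968555 -2.26608459] 0.11028856062532352
```

View pics/z38g_top.png

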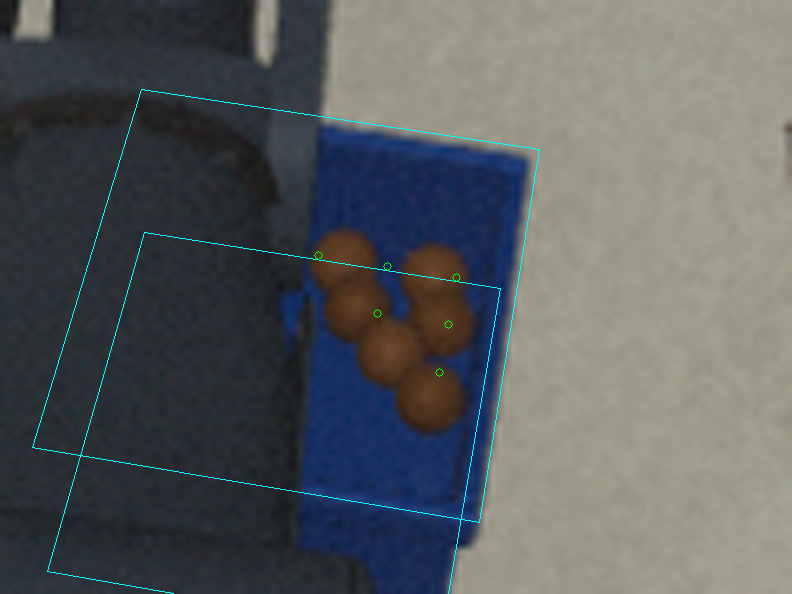

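They are jammed in an arch, with the last one at (430,400). I'll go a bit further to topple it.

```bash
python3 - <<'E'
from h import *
s=read_state()
for k in range(1,5):
    f=k/4; a=-12-10*f; dz=.158*np.sin(np.radians(38))*np.sin(np.radians(-a))
    print(dz,rel(*tilt(38,a,dz)[:2],s).round(4).tolist())
E
```

```text
0.02435559298473587 [0.0012, 0.002, -0.0011, 0.5717, -0.3625, -1.4592]
0.0284403152215463 [0.0029, 0.0045, -0.0027, 1.1009, -0.7796, -2.9409]
0.03247089970189066 [0.0049, 0.0068, -0.0041, 1.6283, -1.2611, -4.4036]
0.03643967397912719 [0.0072, 0.0089, -0.0056, 2.153, -1.8063, -5.8448]
```

Emit:
play_rows([
  [[0.0012, 0.002, -0.0011, 0.6, -0.4, -1.5, 0], [0.0029, 0.0045, -0.0027, 1.1, -0.8, -2.9, 0], [0.0049, 0.0068, -0.0041, 1.6, -1.3, -4.4, 0], [0.0072, 0.0089, -0.0056, 2.2, -1.8, -5.8, 0]],
])

```text
time_s: 16.7
position: [0.5167, 0.0343, 0.1639]
tcp_rot: [[-0.604, 0.126, 0.787], [-0.111, 0.964, -0.24], [-0.789, -0.233, -0.569]]
force: [0.2, 1.2, -1.9]
opening: 0.111
```

```bash
python3 - <<'E'
from h import *
zoom(38,-22,"z38h",Cp=C0+[0,0,.036])
s=read_state(); print(s["time_s"],s["position"],s["force"],s["opening"])
E
```

```text
16.8 [0.51590167 0.03505018 0.16406704] [ 0.13110864 -0.46416764 -2.48656204] 0.11003170451950736
```

View pics/z38h_top.png

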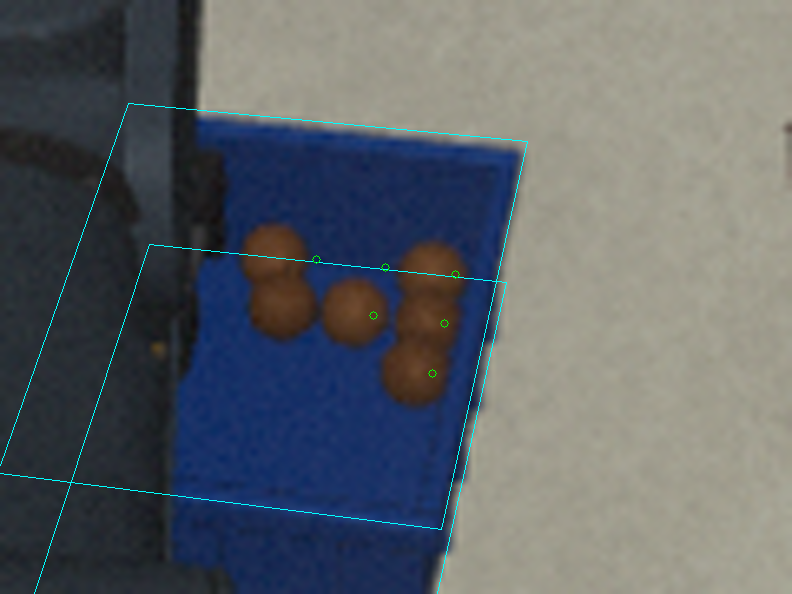

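Now the column is down to three, with three others loose to its left. I'll swing back toward the far-right corner.

```bash
python3 - <<'E'
from h import *
s=read_state()
for k in range(1,13):
    f=k/12; a=-22+64*f; th=38+4*f; dz=.001+.158*np.sin(np.radians(th))*np.sin(np.radians(max(0,-a)))
    print(rel(*tilt(th,a,dz)[:2],s).round(4).tolist())
E
```

```text
[-0.0061, -0.0066, 0.0037, -1.1117, 1.4262, 3.114]
[-0.0098, -0.0124, 0.0076, -2.2611, 2.5514, 6.2578]
[-0.012, -0.0187, 0.0117, -3.4113, 3.3847, 9.5227]
[-0.0126, -0.0255, 0.0159, -4.553, 3.9141, 12.8846]
[-0.018, -0.0346, 0.0153, -5.6769, 4.1298, 16.318]
[-0.0226, -0.0441, 0.0138, -6.7733, 4.0239, 19.7964]
[-0.0256, -0.0536, 0.0121, -7.833, 3.5907, 23.2925]
[-0.0268, -0.0628, 0.01, -8.8463, 2.8268, 26.7779]
[-0.0263, -0.0716, 0.0077, -9.8039, 1.7313, 30.2237]
[-0.024, -0.0797, 0.005, -10.6966, 0.3058, 33.6005]
[-0.02, -0.0869, 0.0021, -11.5156, -1.4457, 36.8785]
[-0.0143, -0.0929, -0.0009, -12.252, -3.5163, 40.0278]
```

Emit:
play_rows([
  [[-0.0061, -0.0066, 0.0037, -1.1, 1.4, 3.1, 0], [-0.0098, -0.0124, 0.0076, -2.3, 2.6, 6.3, 0], [-0.012, -0.0187, 0.0117, -3.4, 3.4, 9.5, 0], [-0.0126, -0.0255, 0.0159, -4.6, 3.9, 12.9, 0], [-0.018, -0.0346, 0.0153, -5.7, 4.1, 16.3, 0], [-0.0226, -0.0441, 0.0138, -6.8, 4.0, 19.8, 0], [-0.0256, -0.0536, 0.0121, -7.8, 3.6, 23.3, 0], [-0.0268, -0.0628, 0.01, -8.8, 2.8, 26.8, 0], [-0.0263, -0.0716, 0.0077, -9.8, 1.7, 30.2, 0], [-0.024, -0.0797, 0.005, -10.7, 0.3, 33.6, 0], [-0.02, -0.0869, 0.0021, -11.5, -1.4, 36.9, 0], [-0.0143, -0.0929, -0.0009, -12.3, -3.5, 40.0, 0]],
])

```text
time_s: 18.0
position: [0.5123, -0.0551, 0.1974]
tcp_rot: [[-0.393, 0.307, 0.867], [0.541, 0.839, -0.052], [-0.743, 0.449, -0.496]]
force: [-0.4, -0.2, -2.8]
opening: 0.111
```

```bash
python3 - <<'E'
from h import *
s=read_state(); print(s["time_s"],s["position"],s["force"],s["opening"])
print(rel(*tilt(42,42,0)[:2],s),rel(*tilt(42,55,0)[:2],s))
zoom(42,42,"z42i")
E
```

```text
18.0 [ 0.51226506 -0.05507577  0.19744815] [-0.40465036 -0.23900483 -2.76300867] 0.11135561466779657
[ 0.002   0.0015  0.0004 -0.0162  0.0995 -0.1001] [ 0.0144 -0.0152 -0.0113 -3.3309 -6.405   5.6616]
```

View pics/z42i_side.png

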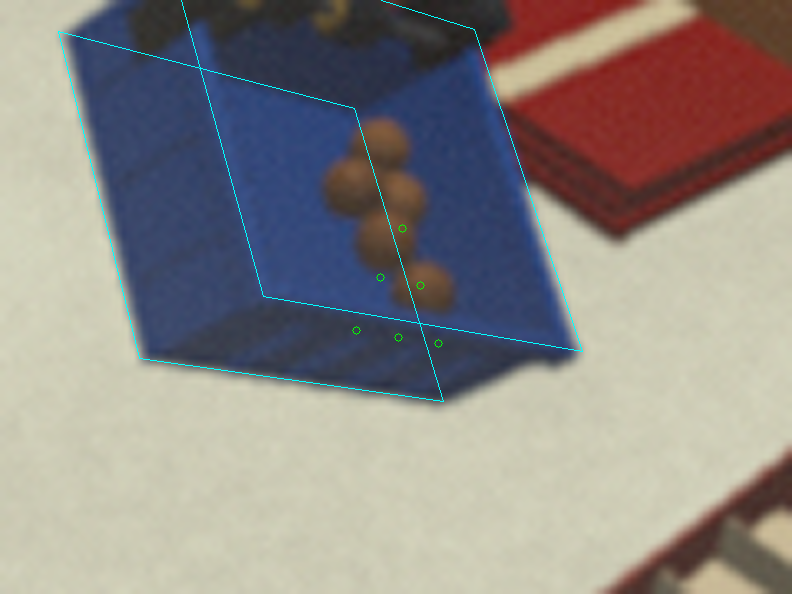

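View pics/z42i_top.png

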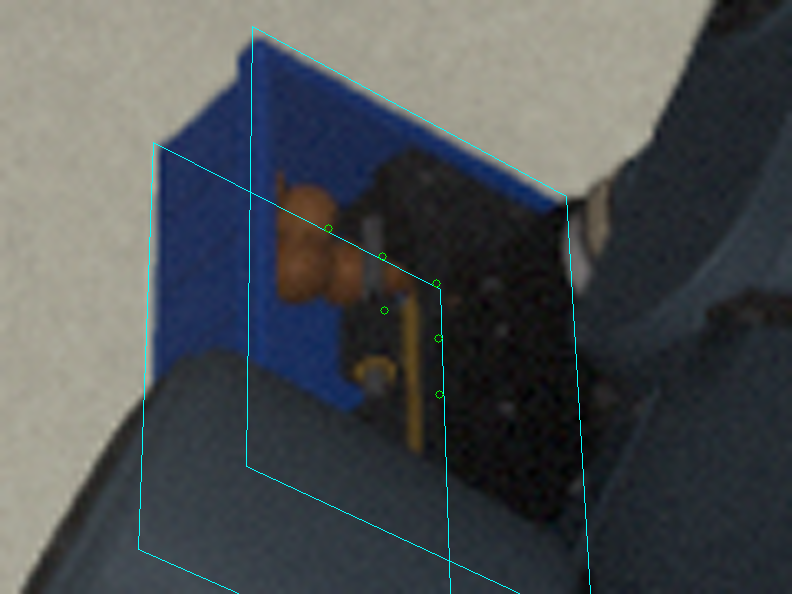

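They had run left meanwhile and are now strung along the far wall, possibly still moving. I'll hold for a moment.

Emit:
play_rows([
  [[0, 0, 0, 0, 0, 0, 0], [0, 0, 0, 0, 0, 0, 0], [0, 0, 0, 0, 0, 0, 0], [0, 0, 0, 0, 0, 0, 0]],
])

```text
time_s: 18.5
position: [0.5128, -0.0535, 0.1974]
tcp_rot: [[-0.395, 0.306, 0.866], [0.54, 0.84, -0.05], [-0.743, 0.448, -0.497]]
force: [-1.7, -0.7, -1.0]
opening: 0.11
```

```bash
python3 - <<'E'
from h import *
zoom(42,42,"z42j")
s=read_state(); print(s["time_s"],s["position"],s["force"],s["opening"])
for th,a in((42,55),(42,65),(42,75)):print(th,a,rel(*tilt(th,a,0)[:2],s))
E
```

```text
18.6 [ 0.51273145 -0.05364559  0.19739316] [-1.3150702  -0.61469877 -0.37074124] 0.1128781371450581
42 55 [ 0.0138 -0.0165 -0.0116 -3.3058 -6.5149  5.7069]
42 65 [  0.0305  -0.0273  -0.0187  -5.7644 -12.3364   9.0724]
42 75 [  0.0522  -0.0359  -0.023   -8.0685 -18.7025  11.4058]
```

View pics/z42j_side.png

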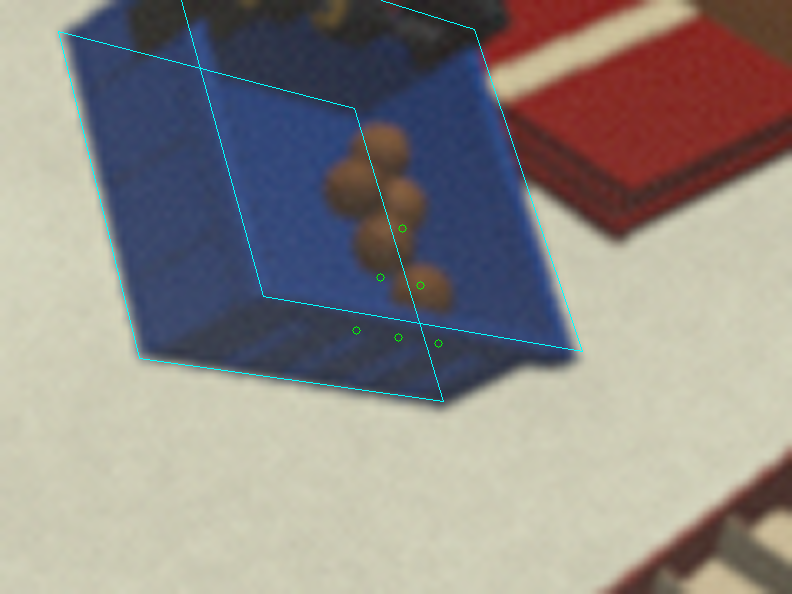

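Emit:
play_rows([
  [[0.007, -0.008, -0.006, -1.7, -3.2, 2.9, 0], [0.0138, -0.0165, -0.0116, -3.3, -6.5, 5.7, 0], [0.022, -0.022, -0.015, -4.5, -9.4, 7.4, 0], [0.0305, -0.0273, -0.0187, -5.8, -12.3, 9.1, 0], [0.041, -0.032, -0.021, -6.9, -15.5, 10.2, 0], [0.0522, -0.0359, -0.023, -8.1, -18.7, 11.4, 0]],
])

```text
time_s: 19.2
position: [0.462, -0.0551, 0.1538]
tcp_rot: [[-0.032, 0.215, 0.976], [0.667, 0.732, -0.14], [-0.744, 0.647, -0.167]]
force: [0.6, 0.3, -2.1]
opening: 0.111
```

```bash
python3 - <<'E'
from h import *
zoom(42,75,"z42k")
s=read_state(); print(s["time_s"],s["position"],s["force"],s["opening"])
for th,a in((42,60),(42,45),(42,85),(40,95)):print(th,a,rel(*tilt(th,a,0)[:2],s))
E
```

```text
19.3 [ 0.4590476  -0.05361193  0.15393224] [-3.55593715  1.67331883  2.98559144] 0.11271606647302472
42 60 [-0.0239  0.0173  0.0208  3.7133  9.1541 -4.0453]
42 45 [ -0.0329   0.0362   0.0406   7.32    17.1679 -10.1934]
42 85 [ 0.0215 -0.0105 -0.0075 -2.6909 -6.6749  0.9626]
40 95 [ 5.12000e-02 -1.83000e-02 -1.28000e-02 -4.95950e+00 -1.32975e+01
 -1.01910e+00]
```

View pics/z42k_side.png

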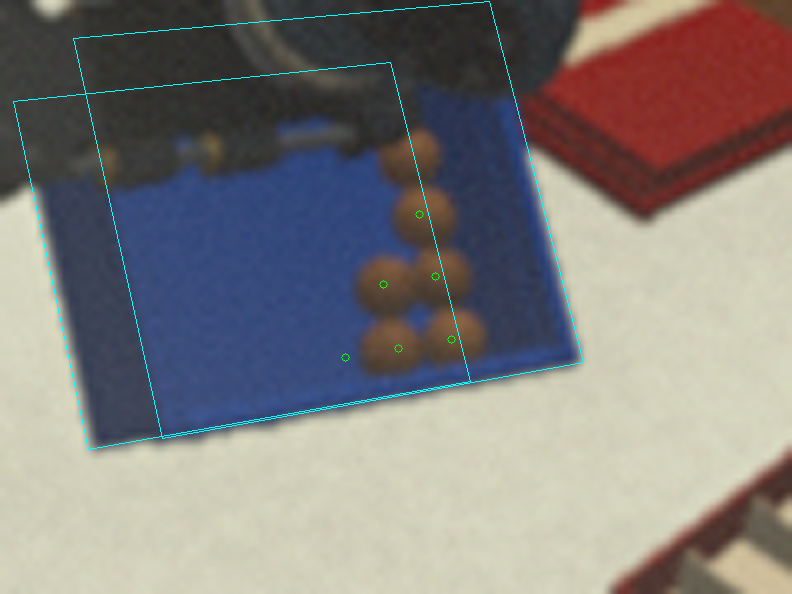

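Now five are bunched and one is high along the far wall at (410,155). I'll make a short excursion the other way to topple it down, then return quickly.

```bash
python3 - <<'E'
from h import *
s=read_state()
for a in (80,86,91,97,103):
    dz=.208*np.sin(np.radians(42))*max(0,-np.cos(np.radians(a)))
    print(a,round(dz,4),rel(*tilt(42,a,dz)[:2],s))
E
```

```text
80 0.0 [ 9.8000e-03 -5.5000e-03 -3.0000e-03 -1.4104e+00 -3.3579e+00  5.2270e-01]
86 0.0 [ 0.0239 -0.0115 -0.0083 -2.9452 -7.3429  1.0158]
91 0.0024 [  0.0349  -0.0147  -0.0121  -4.204  -10.6959   1.1075]
97 0.017 [ 4.05000e-02 -1.08000e-02 -1.74000e-02 -5.67780e+00 -1.47249e+01
  8.32200e-01]
103 0.0313 [ 4.71000e-02 -6.90000e-03 -2.12000e-02 -7.09770e+00 -1.87231e+01
  1.37600e-01]
```

Emit:
play_rows([
  [[0.0098, -0.0055, -0.003, -1.4, -3.4, 0.5, 0], [0.0239, -0.0115, -0.0083, -2.9, -7.3, 1.0, 0], [0.0349, -0.0147, -0.0121, -4.2, -10.7, 1.1, 0], [0.0405, -0.0108, -0.0174, -5.7, -14.7, 0.8, 0]],
])

```text
time_s: 19.7
position: [0.4424, -0.0347, 0.1191]
tcp_rot: [[0.221, 0.119, 0.968], [0.628, 0.742, -0.234], [-0.746, 0.66, 0.089]]
force: [-0.2, -1.2, -2.6]
opening: 0.113
```

```bash
python3 - <<'E'
from h import *
zoom(42,97,"z42l",Cp=C0+[0,0,.017])
s=read_state(); print(s["time_s"],s["position"],s["force"],s["opening"])
for a in(103,90,84,78,72,66,60,55,50,45):
    dz=.208*np.sin(np.radians(42))*max(0,-np.cos(np.radians(a)))
    print(a,rel(*tilt(42,a,dz)[:2],s))
E
```

```text
19.8 [ 0.4392866  -0.03165962  0.12014122] [ 1.90237701  1.24452125 -1.12977979] 0.11519466569213217
103 [ 5.2000e-03  3.9000e-03 -6.0000e-03 -1.4740e+00 -3.9767e+00 -6.5550e-01]
90 [-0.005  -0.0056  0.0063  1.8552  4.6508  0.3328]
84 [-1.8300e-02 -2.0000e-04  1.4900e-02  3.3737e+00  8.6670e+00  1.2520e-01]
78 [-2.98000e-02  5.40000e-03  2.43000e-02  4.86040e+00  1.26515e+01
 -5.01500e-01]
72 [-3.94000e-02  1.12000e-02  3.43000e-02  6.30110e+00  1.65659e+01
 -1.54300e+00]
66 [-4.6900e-02  1.7400e-02  4.4600e-02  7.6813e+00  2.0372e+01 -2.9911e+00]
60 [-5.2100e-02  2.3800e-02  5.4800e-02  8.9875e+00  2.4032e+01 -4.8345e+00]
55 [-0.0548  0.0293  0.063  10.0097 26.9436 -6.6618]
50 [-0.0559  0.0349  0.0708 10.9636 29.7072 -8.7424]
45 [ -0.0554   0.0405   0.078   11.8422  32.3025 -11.0641]
```

View pics/z42l_side.png

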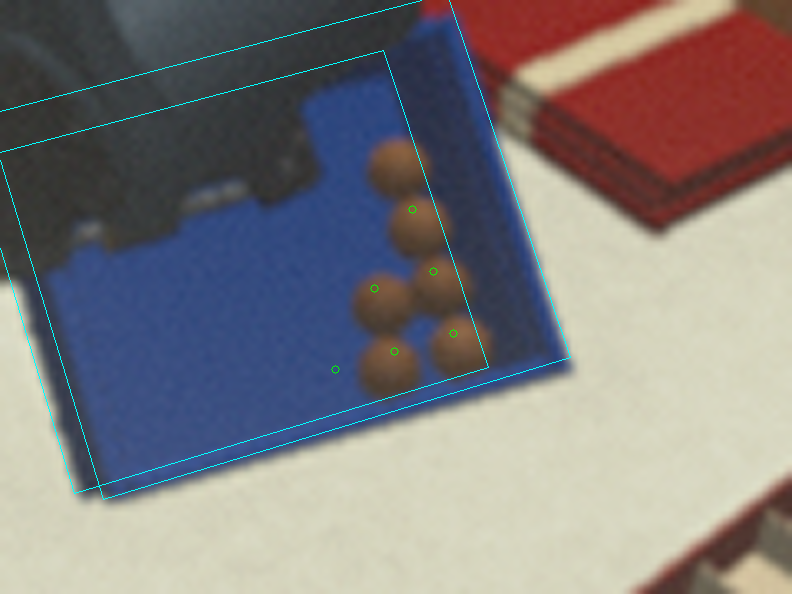

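Emit:
play_rows([
  [[0.0052, 0.0039, -0.006, -1.5, -4.0, -0.7, 0]],
])

```text
time_s: 19.9
position: [0.4403, -0.0285, 0.1183]
tcp_rot: [[0.288, 0.095, 0.953], [0.601, 0.757, -0.257], [-0.745, 0.647, 0.161]]
force: [0.2, -0.1, -2.2]
opening: 0.116
```

```bash
python3 - <<'E'
from h import *
zoom(42,103,"z42m",Cp=C0+[0,0,.03])
s=read_state(); print(s["time_s"],s["position"],s["force"],s["opening"])
for a in(108,97,90,84,78,72,66,60,55,50,45):
    dz=.208*np.sin(np.radians(42))*max(0,-np.cos(np.radians(a)))
    print(a,rel(*tilt(42,a,dz)[:2],s))
E
```

```text
20.0 [ 0.43581785 -0.02461458  0.1183688 ] [ 0.86605121  1.00353523 -0.28837346] 0.11606065172151321
108 [ 0.0053  0.0038 -0.0042 -1.1942 -3.19   -0.8234]
97 [-0.0049 -0.0042  0.0043  1.6232  3.987   0.7721]
90 [-0.0091 -0.0096  0.0118  3.3957  8.6687  1.0617]
84 [-2.18000e-02 -4.70000e-03  2.15000e-02  4.88130e+00  1.26974e+01
  8.54900e-01]
78 [-3.27000e-02  5.00000e-04  3.19000e-02  6.32040e+00  1.66998e+01
  2.28200e-01]
72 [-4.16000e-02  6.00000e-03  4.27000e-02  7.69910e+00  2.06369e+01
 -8.14300e-01]
66 [-4.84000e-02  1.17000e-02  5.36000e-02  9.00340e+00  2.44701e+01
 -2.26510e+00]
60 [-5.31000e-02  1.78000e-02  6.43000e-02  1.02200e+01  2.81611e+01
 -4.11310e+00]
55 [-5.52000e-02  2.30000e-02  7.29000e-02  1.11576e+01  3.11008e+01
 -5.94600e+00]
50 [-5.58000e-02  2.84000e-02  8.09000e-02  1.20183e+01  3.38941e+01
 -8.03390e+00]
45 [-5.49000e-02  3.39000e-02  8.81000e-02  1.27955e+01  3.65202e+01
 -1.03646e+01]
```

View pics/z42m_side.png

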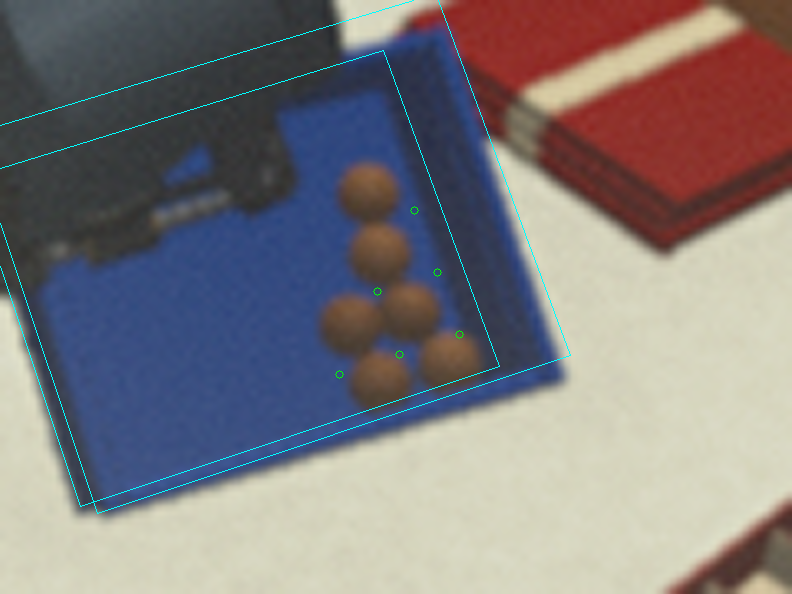

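The column is buckling inward. Back quickly.

Emit:
play_rows([
  [[-0.0091, -0.0096, 0.0118, 3.4, 8.0, 1.0, 0], [-0.027, -0.002, 0.026, 5.6, 14.7, 0.5, 0], [-0.0416, 0.006, 0.0427, 7.7, 20.6, -0.8, 0], [-0.0507, 0.0147, 0.059, 9.6, 26.3, -3.2, 0], [-0.0552, 0.023, 0.0729, 11.2, 31.1, -5.9, 0], [-0.0549, 0.034, 0.088, 12.8, 36.5, -10.4, 0], [-0.0549, 0.034, 0.088, 12.8, 36.5, -10.4, 0], [-0.0549, 0.034, 0.088, 12.8, 36.5, -10.4, 0], [-0.0549, 0.034, 0.088, 12.8, 36.5, -10.4, 0], [-0.0549, 0.034, 0.088, 12.8, 36.5, -10.4, 0]],
])

```text
time_s: 21.0
position: [0.5079, -0.0564, 0.1946]
tcp_rot: [[-0.363, 0.305, 0.881], [0.558, 0.828, -0.056], [-0.746, 0.471, -0.471]]
force: [1.4, 0.3, -1.4]
opening: 0.11
```

```bash
python3 - <<'E'
from h import *
zoom(42,45,"z42n")
s=read_state(); print(s["time_s"],s["position"],s["force"],s["opening"])
for a in(60,45):
    print(a,rel(*tilt(42,a,0)[:2],s))
E
```

```text
21.1 [ 0.50770025 -0.0563972   0.1946583 ] [ 2.23222402 -0.13279036 -1.54389815] 0.11179559171657506
60 [ 0.0182 -0.0174 -0.0133 -3.8907 -7.7229  6.1895]
45 [ 0.0007  0.0012  0.     -0.0937  0.2268  0.0743]
```

View pics/z42n_side.png

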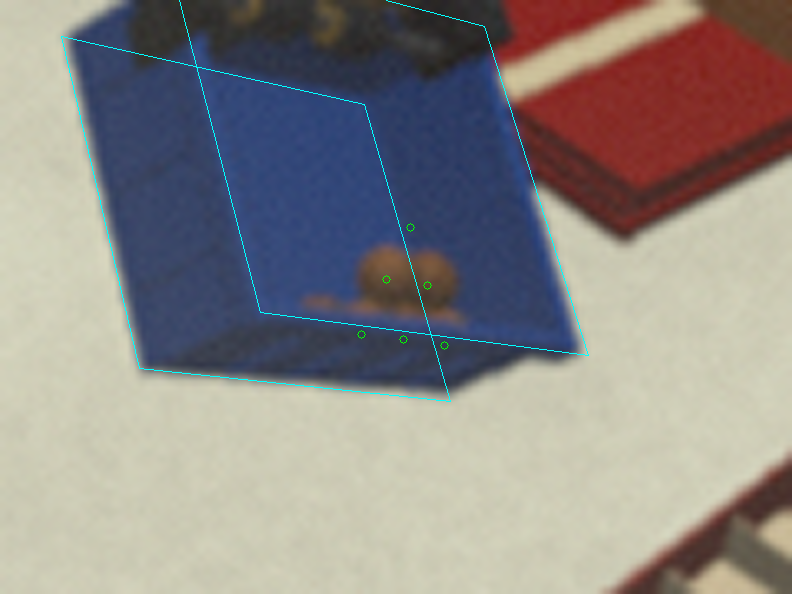

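View pics/z42n_top.png

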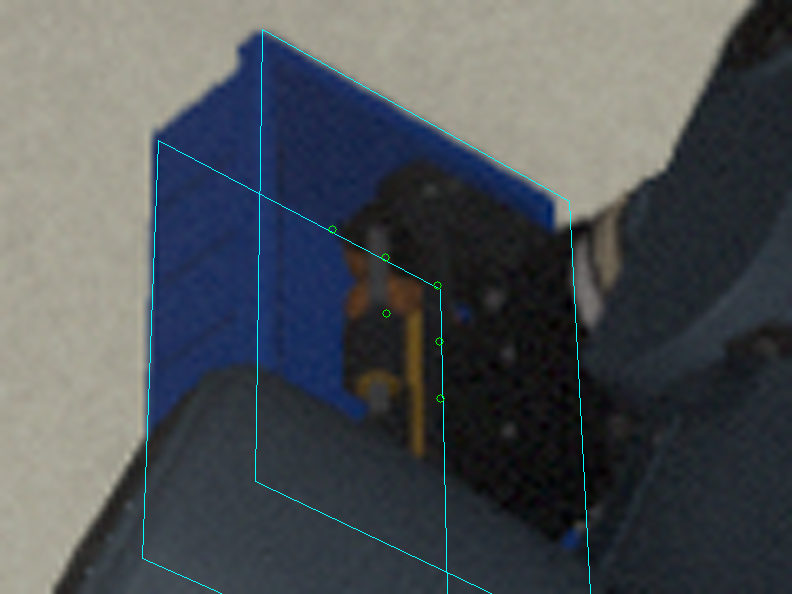

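Still a row of four along the right wall (tops at (318,300) to (450,318)) plus two on top. There are 17 s left, so I'll make one more quick excursion with a fast return.

```bash
python3 - <<'E'
from h import *
s=read_state()
for k in range(1,10):
    f=k/9; a=45-66*f; th=42-4*f; dz=.001+.158*np.sin(np.radians(th))*np.sin(np.radians(max(0,-a)))
    print(round(a,1),rel(*tilt(th,a,dz)[:2],s).round(4).tolist())
E
```

```text
37.7 [-0.0012, 0.0117, 0.0063, 1.7567, 3.1171, -3.8923]
30.3 [0.0012, 0.0215, 0.0126, 3.5427, 5.4601, -8.1678]
23.0 [0.0071, 0.0305, 0.0183, 5.2389, 7.2299, -12.685]
15.7 [0.0162, 0.0382, 0.023, 6.8217, 8.4084, -17.3737]
8.3 [0.0281, 0.0443, 0.0268, 8.2689, 8.9857, -22.162]
1.0 [0.0423, 0.0484, 0.0296, 9.5603, 8.9597, -26.9769]
-6.3 [0.0502, 0.0554, 0.0264, 10.6779, 8.3372, -31.7448]
-13.7 [0.0584, 0.0606, 0.0218, 11.606, 7.1332, -36.3928]
-21.0 [0.0678, 0.0631, 0.0171, 12.3318, 5.3715, -40.8491]
```

Emit:
play_rows([
  [[-0.0012, 0.0117, 0.0063, 1.8, 3.1, -3.9, 0], [0.0012, 0.0215, 0.0126, 3.5, 5.5, -8.2, 0], [0.0071, 0.0305, 0.0183, 5.2, 7.2, -12.7, 0], [0.0162, 0.0382, 0.023, 6.8, 8.4, -17.4, 0], [0.0281, 0.0443, 0.0268, 8.3, 9.0, -22.2, 0], [0.0423, 0.0484, 0.0296, 9.6, 9.0, -27.0, 0], [0.0502, 0.0554, 0.0264, 10.7, 8.3, -31.7, 0], [0.0584, 0.0606, 0.0218, 11.6, 7.1, -36.4, 0], [0.0678, 0.0631, 0.0171, 12.3, 5.4, -40.8, 0]],
])

```text
time_s: 22.0
position: [0.5168, 0.0336, 0.1653]
tcp_rot: [[-0.608, 0.128, 0.783], [-0.1, 0.967, -0.236], [-0.787, -0.222, -0.575]]
force: [0.9, 0.3, -2.9]
opening: 0.112
```

```bash
python3 - <<'E'
from h import *
zoom(38,-21,"z38p",Cp=C0+[0,0,.035])
s=read_state(); print(s["time_s"],s["position"],s["force"],s["opening"])
for k in range(1,7):
    f=k/6; a=-21+66*f; th=38+4*f; dz=.001+.158*np.sin(np.radians(th))*np.sin(np.radians(max(0,-a)))
    print(round(a,1),rel(*tilt(th,a,dz)[:2],s).round(4).tolist())
E
```

```text
22.1 [0.51445714 0.03580677 0.16569735] [-2.63118581 -0.13725638  0.08845492] 0.11339195659857877
-10.0 [-0.0099, -0.014, 0.0106, -2.0875, 2.1231, 6.5324]
1.0 [-0.0134, -0.0283, 0.0179, -4.4671, 3.3133, 13.3987]
12.0 [-0.0236, -0.0476, 0.0147, -6.7645, 3.1636, 20.5207]
23.0 [-0.0265, -0.0665, 0.0103, -8.8963, 1.6244, 27.6606]
34.0 [-0.022, -0.083, 0.0048, -10.7802, -1.3115, 34.5679]
45.0 [-0.0104, -0.0953, -0.0015, -12.337, -5.6059, 40.9847]
```

View pics/z38p_top.png

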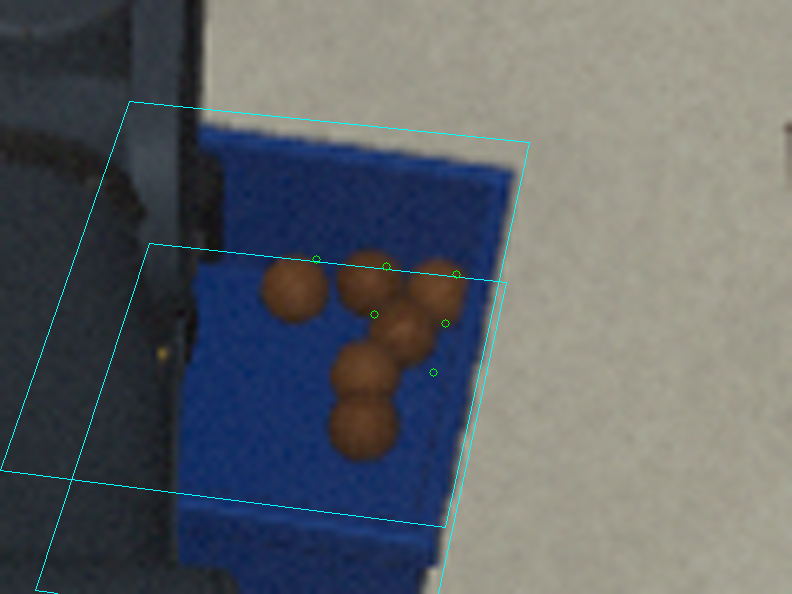

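Emit:
play_rows([
  [[-0.0099, -0.014, 0.0106, -2.1, 2.1, 6.5, 0], [-0.0134, -0.0283, 0.0179, -4.5, 3.3, 13.4, 0], [-0.0236, -0.0476, 0.0147, -6.8, 3.2, 20.5, 0], [-0.0265, -0.0665, 0.0103, -8.9, 1.6, 27.7, 0], [-0.022, -0.083, 0.0048, -10.8, -1.3, 34.6, 0], [-0.0104, -0.0953, -0.0015, -12.3, -5.6, 41.0, 0], [-0.0104, -0.0953, -0.0015, -12.3, -5.6, 41.0, 0], [-0.0104, -0.0953, -0.0015, -12.3, -5.6, 41.0, 0], [-0.0104, -0.0953, -0.0015, -12.3, -5.6, 41.0, 0], [-0.0104, -0.0953, -0.0015, -12.3, -5.6, 41.0, 0]],
])

```text
time_s: 23.1
position: [0.5112, -0.0569, 0.1956]
tcp_rot: [[-0.361, 0.302, 0.882], [0.559, 0.827, -0.054], [-0.746, 0.474, -0.467]]
force: [0.6, -1.5, -3.1]
opening: 0.11
```

```bash
python3 - <<'E'
from h import *
zoom(42,45,"z42q")
s=read_state(); print(s["time_s"],s["position"],s["force"],s["opening"])
for a in(50,55,60):
    print(a,rel(*tilt(42,a,0)[:2],s))
E
```

```text
23.2 [ 0.51109074 -0.0566125   0.19550093] [-0.17382205 -1.08954277 -1.77668084] 0.11199799386795996
50 [ 0.0069 -0.0066 -0.0073 -1.1359 -2.1183  2.3051]
55 [ 0.0127 -0.0128 -0.0119 -2.403  -4.7778  4.344 ]
60 [ 0.0201 -0.0186 -0.016  -3.6537 -7.6098  6.1473]
```

View pics/z42q_side.png

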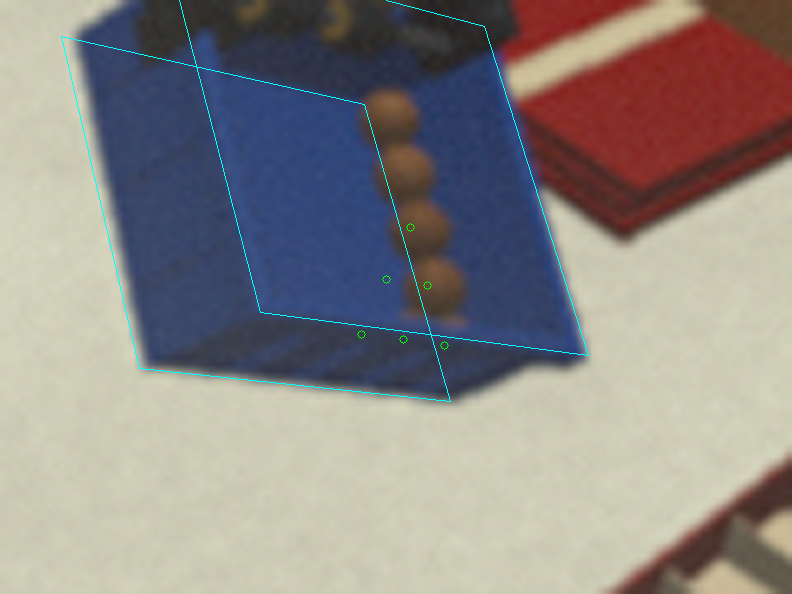

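View pics/z42q_top.png

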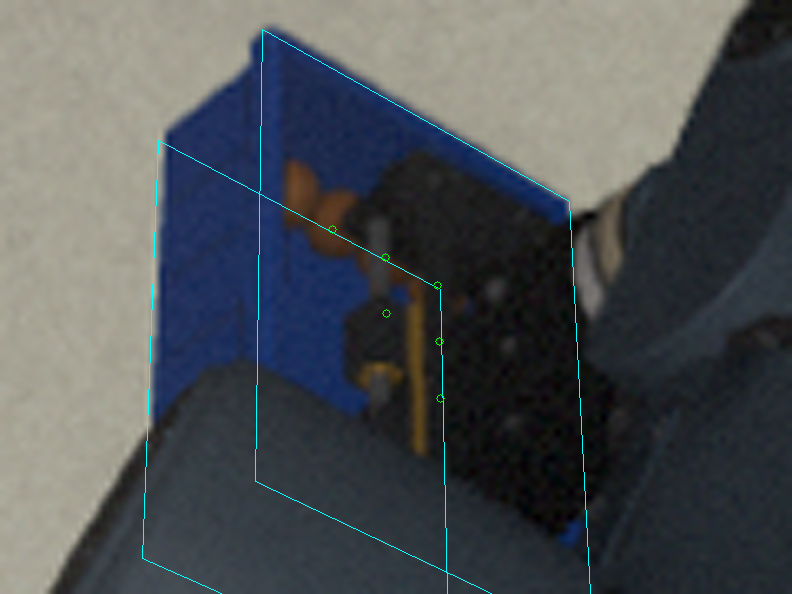

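Now there's a row of five along the far wall, which is worse. The side camera sees everything at larger α, so I'll break up the column there step by step.

```bash
python3 - <<'E'
from h import *
s=read_state()
for k in range(1,8):
    f=k/7; a=45+55*f; dz=.001+.208*np.sin(np.radians(42))*max(0,-np.cos(np.radians(a)))
    print(round(a,1),rel(*tilt(42,a,dz)[:2],s).round(4).tolist())
E
```

```text
52.9 [0.0093, -0.0097, -0.0105, -1.8614, -3.6159, 3.4983]
60.7 [0.0205, -0.0189, -0.0171, -3.8306, -8.0274, 6.3849]
68.6 [0.0352, -0.0269, -0.0223, -5.7358, -12.812, 8.6546]
76.4 [0.0529, -0.0336, -0.0257, -7.5452, -17.8929, 10.2662]
84.3 [0.0729, -0.0389, -0.0267, -9.2278, -23.1874, 11.1876]
92.1 [0.0907, -0.0405, -0.0277, -10.7539, -28.6084, 11.3963]
100.0 [0.0991, -0.0345, -0.0322, -12.0956, -34.0649, 10.8801]
```

Emit:
play_rows([
  [[0.0093, -0.0097, -0.0105, -1.9, -3.6, 3.5, 0], [0.0205, -0.0189, -0.0171, -3.8, -8.0, 6.4, 0], [0.0352, -0.0269, -0.0223, -5.7, -12.8, 8.7, 0], [0.0529, -0.0336, -0.0257, -7.5, -17.9, 10.3, 0], [0.0729, -0.0389, -0.0267, -9.2, -23.2, 11.2, 0], [0.0907, -0.0405, -0.0277, -10.8, -28.6, 11.4, 0], [0.0991, -0.0345, -0.0322, -12.1, -34.1, 10.9, 0]],
])

```text
time_s: 23.9
position: [0.4361, -0.0282, 0.1198]
tcp_rot: [[0.253, 0.111, 0.961], [0.62, 0.744, -0.249], [-0.743, 0.659, 0.119]]
force: [0.3, -0.2, -2.7]
opening: 0.115
```

```bash
python3 - <<'E'
from h import *
zoom(42,100,"z42r",Cp=C0+[0,0,.025])
s=read_state(); print(s["time_s"],s["position"],s["force"],s["opening"])
for a in(105,95,90,85,80,75,70,65,60):
    dz=.208*np.sin(np.radians(42))*max(0,-np.cos(np.radians(a)))
    print(a,rel(*tilt(42,a,dz)[:2],s))
E
```

```text
24.0 [ 0.43271718 -0.0245091   0.12108489] [ 1.54816145  0.75285324 -1.35252855] 0.11559222416896295
105 [ 4.9000e-03  1.0000e-04  5.0000e-04 -1.6227e+00 -3.4558e+00 -1.0608e+00]
95 [-0.0039 -0.0071  0.0089  0.9608  3.1222  0.0851]
90 [-0.007  -0.0108  0.0144  2.2452  6.4639  0.2241]
85 [-1.7900e-02 -6.3000e-03  2.1900e-02  3.5132e+00  9.8112e+00  7.1400e-02]
80 [-2.76000e-02 -1.80000e-03  2.99000e-02  4.75640e+00  1.31419e+01
 -3.72500e-01]
75 [-3.61000e-02  3.00000e-03  3.84000e-02  5.96640e+00  1.64337e+01
 -1.10580e+00]
70 [-4.31000e-02  7.90000e-03  4.71000e-02  7.13490e+00  1.96644e+01
 -2.12460e+00]
65 [-4.86000e-02  1.30000e-02  5.59000e-02  8.25390e+00  2.28118e+01
 -3.42370e+00]
60 [-5.25000e-02  1.83000e-02  6.46000e-02  9.31540e+00  2.58541e+01
 -4.99590e+00]
```

View pics/z42r_side.png

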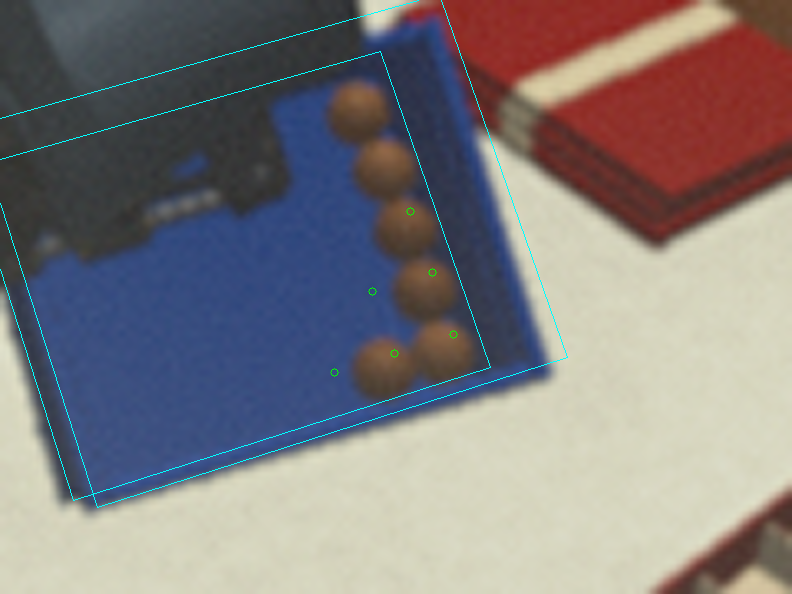

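Emit:
play_rows([
  [[0, 0, 0, 0, 0, 0, 0]],
])

```text
time_s: 24.1
position: [0.4363, -0.0271, 0.1215]
tcp_rot: [[0.249, 0.112, 0.962], [0.625, 0.74, -0.248], [-0.74, 0.663, 0.114]]
force: [-0.8, 1.7, 1.4]
opening: 0.118
```

```bash
python3 - <<'E'
from h import *
zoom(42,100,"z42s",Cp=C0+[0,0,.025])
s=read_state(); print(s["time_s"])
E
```

```text
24.2
```

View pics/z42s_side.png

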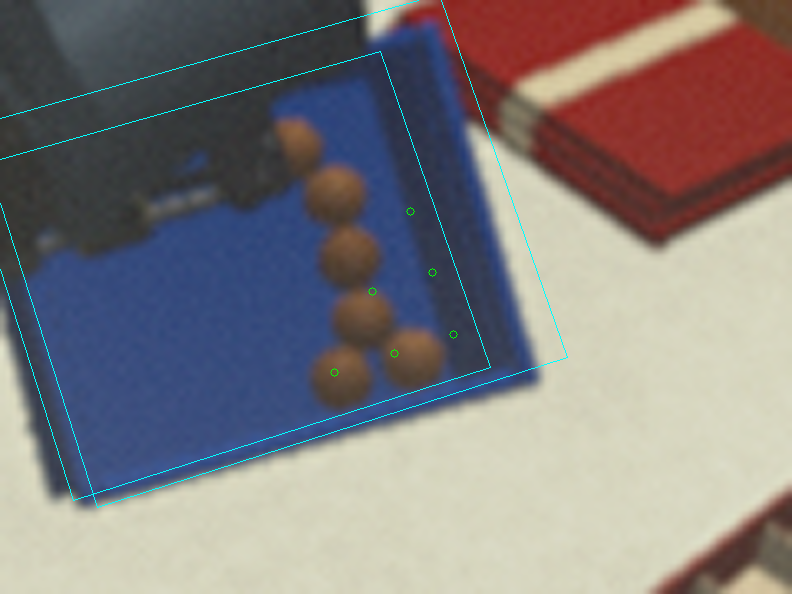

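Emit:
play_rows([
  [[-0.0115, -0.009, 0.0174, 2.7, 7.8, 0.2, 0], [-0.0276, -0.0018, 0.03, 4.8, 13.1, -0.4, 0], [-0.04, 0.006, 0.0435, 6.7, 18.4, -1.7, 0], [-0.0486, 0.013, 0.056, 8.3, 22.8, -3.4, 0]],
])

```text
time_s: 24.6
position: [0.4827, -0.0655, 0.1727]
tcp_rot: [[-0.148, 0.254, 0.956], [0.642, 0.76, -0.102], [-0.752, 0.599, -0.275]]
force: [0.3, 0.6, -3.2]
opening: 0.115
```

```bash
python3 - <<'E'
from h import *
zoom(42,65,"z42t")
s=read_state(); print(s["time_s"],s["force"],s["opening"])
for th,a in((42,75),(42,70),(42,60),(42,55),(42,50),(42,45),(42,40),(42,35)):
    print(a,rel(*tilt(th,a,0)[:2],s))
E
```

```text
24.7 [ 0.39081614 -0.2888621  -2.73369658] 0.10794982788352954
75 [ 0.0244 -0.0084 -0.0193 -2.0483 -5.4948  3.0384]
70 [ 0.0144 -0.0032 -0.0145 -0.8021 -2.2889  2.0359]
60 [-1.4000e-03  8.3000e-03 -3.5000e-03  1.7033e+00  3.7967e+00 -7.8300e-01]
55 [-7.0000e-03  1.4400e-02  2.5000e-03  2.9458e+00  6.6358e+00 -2.5808e+00]
50 [-1.1000e-02  2.0700e-02  8.6000e-03  4.1704e+00  9.3133e+00 -4.6225e+00]
45 [-0.0133  0.0271  0.0146  5.369  11.8108 -6.895 ]
40 [-1.3900e-02  3.3600e-02  2.0400e-02  6.5332e+00  1.4111e+01 -9.3839e+00]
35 [-1.29000e-02  3.99000e-02  2.59000e-02  7.65520e+00  1.61975e+01
 -1.20734e+01]
```

View pics/z42t_side.png

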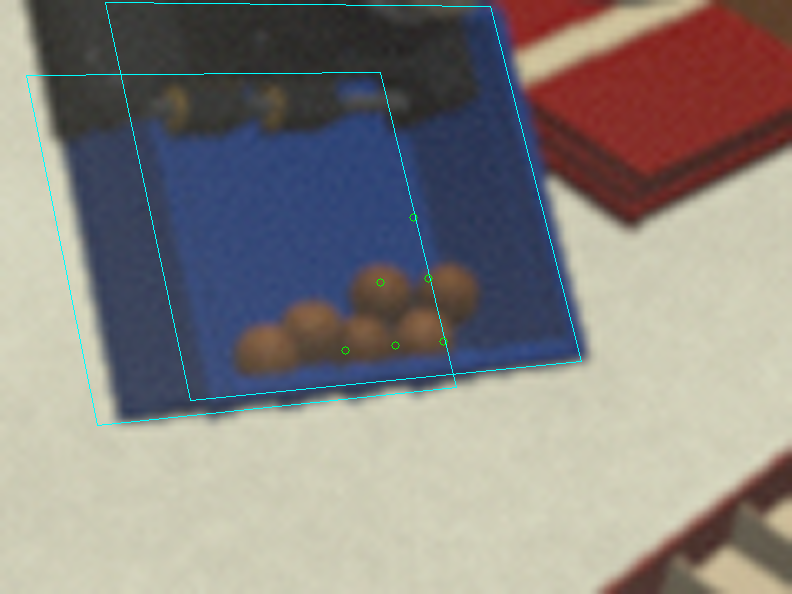

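Emit:
play_rows([
  [[-0.003, 0.0085, -0.002, 1.7, 3.8, -0.8, 0], [-0.007, 0.0144, 0.0025, 2.9, 6.6, -2.6, 0], [-0.011, 0.0207, 0.0086, 4.2, 9.3, -4.6, 0], [-0.0133, 0.0271, 0.0146, 5.4, 11.8, -6.9, 0], [-0.0139, 0.0336, 0.0204, 6.5, 14.1, -9.4, 0], [-0.0129, 0.0399, 0.0259, 7.7, 16.2, -12.1, 0], [-0.0133, 0.0271, 0.0146, 5.4, 11.8, -6.9, 0], [-0.007, 0.0144, 0.0025, 2.9, 6.6, -2.6, 0], [-0.003, 0.0085, -0.002, 1.7, 3.8, -0.8, 0]],
])

```text
time_s: 25.6
position: [0.4774, -0.0576, 0.1796]
tcp_rot: [[-0.213, 0.281, 0.936], [0.646, 0.759, -0.081], [-0.733, 0.587, -0.343]]
force: [-3.6, 1.5, 4.0]
opening: 0.113
```

```bash
python3 - <<'E'
from h import *
zoom(42,60,"z42u",cells=((0,0),(0,1),(1,0),(1,1),(0,2),(2,0),(3,0)))
s=read_state(); print(s["time_s"],s["force"],s["opening"])
for th,a in((42,75),(42,70),(42,60),(42,55),(42,50),(42,45),(42,40),(42,35)):
    print(a,rel(*tilt(th,a,0)[:2],s))
E
```

```text
25.7 [-4.46209346  2.65558179  7.28622691] 0.11175942077400951
75 [ 2.4200e-02 -1.7400e-02 -4.6000e-03 -4.4028e+00 -9.9712e+00  3.0304e+00]
70 [ 1.3900e-02 -1.2000e-02 -9.0000e-04 -3.1163e+00 -6.7858e+00  2.0138e+00]
60 [-2.700e-03 -2.000e-04  8.400e-03 -4.974e-01 -7.564e-01 -8.229e-01]
55 [-0.0088  0.0062  0.0137  0.8177  2.0479 -2.6236]
50 [-0.0132  0.0127  0.0192  2.1249  4.6869 -4.6639]
45 [-0.016   0.0194  0.0248  3.4156  7.1429 -6.9307]
40 [-0.0171  0.026   0.0303  4.6811  9.399  -9.4094]
35 [ -0.0164   0.0326   0.0355   5.913   11.4397 -12.0842]
```

View pics/z42u_side.png

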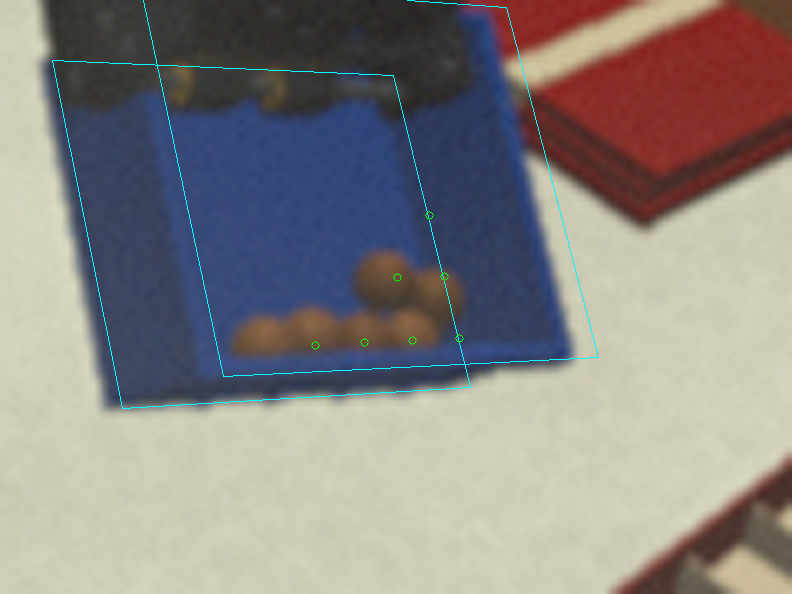

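```bash
python3 - <<'E'
from h import *
s=read_state()
for th,a in((42,52),(42,44),(42,36),(42,28),(42,20),(42,12)):
    print(a,rel(*tilt(th,a,.003)[:2],s).tolist())
E
```

```text
52 [-0.0138, 0.0118, 0.0159, 1.6035, 3.6523, -3.8199]
44 [-0.0185, 0.0225, 0.0248, 3.671, 7.6106, -7.41]
36 [-0.0189, 0.033, 0.0334, 5.6698, 11.0495, -11.5343]
28 [-0.015, 0.043, 0.0412, 7.5653, 13.9071, -16.1258]
20 [-0.007, 0.0518, 0.0476, 9.3239, 16.1292, -21.109]
12 [0.0046, 0.0589, 0.0525, 10.9136, 17.6701, -26.4014]
```

One cookie is wedged at the far wall, at (437,290), and is holding the row off the corner. I'll lean more toward the far wall to pop it out.

Emit:
play_rows([
  [[-0.0138, 0.0118, 0.0159, 1.6, 3.7, -3.8, 0], [-0.0185, 0.0225, 0.0248, 3.7, 7.6, -7.4, 0], [-0.0189, 0.033, 0.0334, 5.7, 11.0, -11.5, 0], [-0.015, 0.043, 0.0412, 7.6, 13.9, -16.1, 0], [-0.007, 0.0518, 0.0476, 9.3, 16.1, -21.1, 0], [0.0046, 0.0589, 0.0525, 10.9, 17.7, -26.4, 0], [0.0046, 0.0589, 0.0525, 10.9, 17.7, -26.4, 0], [-0.007, 0.0518, 0.0476, 9.3, 16.1, -21.1, 0], [-0.015, 0.043, 0.0412, 7.6, 13.9, -16.1, 0], [-0.0189, 0.033, 0.0334, 5.7, 11.0, -11.5, 0], [-0.0185, 0.0225, 0.0248, 3.7, 7.6, -7.4, 0], [-0.0138, 0.0118, 0.0159, 1.6, 3.7, -3.8, 0]],
])

```text
time_s: 26.9
position: [0.5008, -0.0619, 0.1903]
tcp_rot: [[-0.287, 0.291, 0.913], [0.596, 0.8, -0.068], [-0.75, 0.525, -0.403]]
force: [0.4, 0.5, -4.1]
opening: 0.112
```

```bash
python3 - <<'E'
from h import *
zoom(42,52,"z42v",cells=((0,0),(0,1),(1,0),(1,1),(0,2),(2,0),(3,0)))
s=read_state(); print(s["time_s"],s["force"],s["opening"])
for th,a in((42,75),(42,70),(42,60),(42,55),(42,50),(42,45),(42,40),(42,35)):
    print(a,rel(*tilt(th,a,0.003)[:2],s))
E
```

```text
27.0 [-1.54967387 -0.59859537 -0.45693822] 0.10937112475590231
75 [  0.0398  -0.0224  -0.0191  -6.0153 -13.5372   7.0026]
70 [  0.0289  -0.0177  -0.0162  -4.8083 -10.3234   5.9766]
60 [ 0.011  -0.0067 -0.0084 -2.3117 -4.2501  3.1233]
55 [ 4.2000e-03 -7.0000e-04 -3.7000e-03 -1.0389e+00 -1.4304e+00  1.3165e+00]
50 [-1.0000e-03  5.7000e-03  1.4000e-03  2.3900e-01  1.2196e+00 -7.2800e-01]
45 [-0.0046  0.0124  0.0065  1.5136  3.6824 -2.9965]
40 [-0.0065  0.0191  0.0117  2.7762  5.9414 -5.4741]
35 [-6.6000e-03  2.5800e-02  1.6800e-02  4.0185e+00  7.9812e+00 -8.1447e+00]
```

View pics/z42v_side.png

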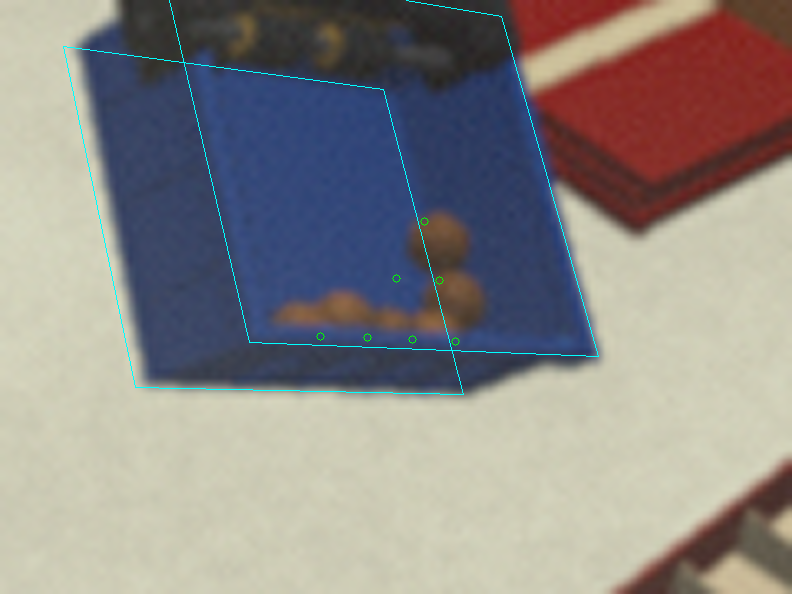

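View pics/z42v_top.png

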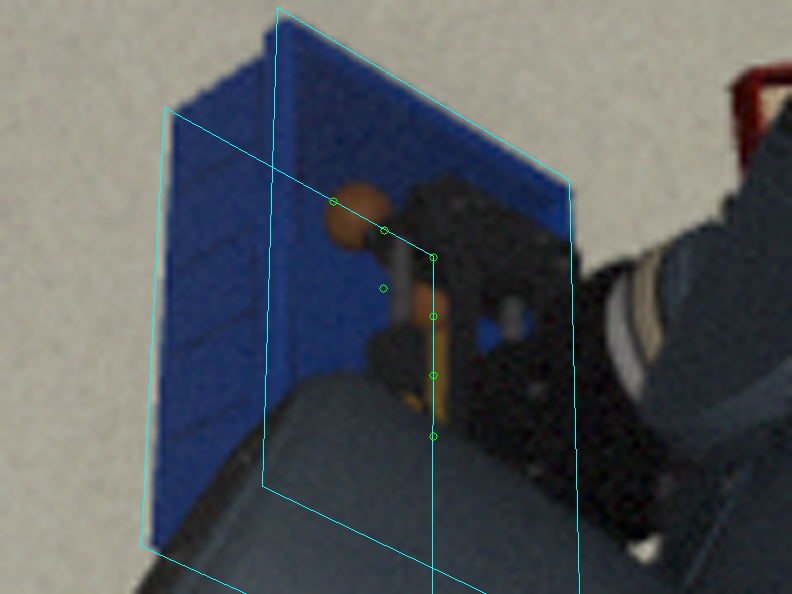

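```bash
python3 - <<'E'
from h import *
s=read_state()
for a in (45,37,29,21,13,5,-2,-6):
    dz=.003+.158*np.sin(np.radians(42))*np.sin(np.radians(max(0,-a)))
    print(a,rel(*tilt(42,a,dz)[:2],s).tolist())
E
```

```text
45 [-0.0046, 0.0124, 0.0065, 1.5136, 3.6824, -2.9965]
37 [-0.0067, 0.0231, 0.0148, 3.5246, 7.1926, -7.0544]
29 [-0.0045, 0.0337, 0.0225, 5.4708, 10.1197, -11.5797]
21 [0.0019, 0.0433, 0.0292, 7.3184, 12.4103, -16.4976]
13 [0.0122, 0.0516, 0.0347, 9.0346, 14.0195, -21.7262]
5 [0.026, 0.0578, 0.0386, 10.5882, 14.9121, -27.1772]
-2 [0.0377, 0.063, 0.0392, 11.7908, 15.0858, -32.0556]
-6 [0.0413, 0.0678, 0.0369, 12.4048, 14.9263, -34.8624]
```

Emit:
play_rows([
  [[-0.0067, 0.0231, 0.0148, 3.5, 7.2, -7.0, 0], [0.0019, 0.0433, 0.0292, 7.3, 12.4, -14.5, 0], [0.0122, 0.0516, 0.0347, 9.0, 14.0, -21.7, 0], [0.026, 0.0578, 0.0386, 10.6, 14.9, -27.2, 0], [0.0413, 0.0678, 0.0369, 12.4, 14.9, -34.9, 0], [0.0413, 0.0678, 0.0369, 12.4, 14.9, -34.9, 0]],
])

```text
time_s: 27.6
position: [0.542, 0.0232, 0.179]
tcp_rot: [[-0.664, 0.164, 0.73], [0.059, 0.984, -0.168], [-0.745, -0.068, -0.663]]
force: [0.0, 1.7, -3.7]
opening: 0.112
```

```bash
python3 - <<'E'
from h import *
zoom(42,-6,"z42w",Cp=C0+[0,0,.014])
s=read_state(); print(s["time_s"],s["force"],s["opening"])
for a in (-12,5,15,22,30,38,45):
    dz=.001+.158*np.sin(np.radians(42))*np.sin(np.radians(max(0,-a)))
    print(a,rel(*tilt(42,a,dz)[:2],s).tolist())
E
```

```text
27.7 [-0.20144525 -1.39041104 -3.48004178] 0.11184458960684729
-12 [0.0069, 0.0035, -0.0049, 1.8866, -0.3104, -3.6518]
5 [-0.0034, -0.0212, 0.0009, -2.435, 0.334, 7.6807]
15 [-0.0106, -0.0381, -0.0048, -4.8948, -0.8584, 14.298]
22 [-0.0118, -0.0496, -0.009, -6.5354, -2.3736, 18.7887]
30 [-0.0091, -0.0618, -0.0139, -8.2961, -4.7683, 23.6905]
38 [-0.0023, -0.0721, -0.0188, -9.9045, -7.8364, 28.2625]
45 [0.0066, -0.0792, -0.0227, -11.1632, -11.0374, 31.9261]
```

View pics/z42w_top.png

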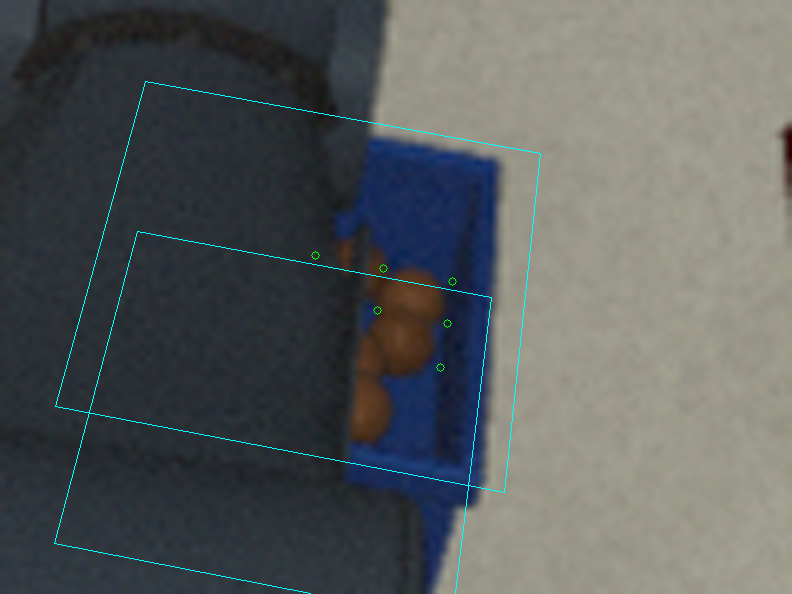

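The column is folding inward again, with (368,410) leaving the wall. Return to a moderate α now.

Emit:
play_rows([
  [[-0.0034, -0.0212, 0.0009, -2.4, 0.3, 7.7, 0], [-0.0106, -0.0381, -0.0048, -4.9, -0.9, 14.3, 0], [-0.0118, -0.0496, -0.009, -6.5, -2.4, 18.8, 0], [-0.0091, -0.0618, -0.0139, -8.3, -4.8, 23.7, 0], [-0.0023, -0.0721, -0.0188, -9.9, -7.8, 28.3, 0], [-0.0023, -0.0721, -0.0188, -9.9, -7.8, 28.3, 0], [-0.0023, -0.0721, -0.0188, -9.9, -7.8, 28.3, 0]],
])

```text
time_s: 28.4
position: [0.5174, -0.0532, 0.2005]
tcp_rot: [[-0.428, 0.313, 0.848], [0.512, 0.857, -0.058], [-0.744, 0.409, -0.528]]
force: [-0.2, -0.8, -3.3]
opening: 0.116
```

```bash
python3 - <<'E'
from h import *
zoom(42,38,"z42x")
s=read_state(); print(s["time_s"],s["force"],s["opening"])
for a in (38,45,52,60,68,75):
    print(a,rel(*tilt(42,a,.002)[:2],s).tolist())
E
```

```text
28.5 [-0.05737114 -0.74781821 -2.34058979] 0.10820482363462952
38 [0.0012, 0.0017, -0.0004, -0.2142, 0.1453, 0.0024]
45 [0.0052, -0.0078, -0.0067, -2.0036, -2.951, 3.5174]
52 [0.0124, -0.0167, -0.0126, -3.7699, -6.4588, 6.6352]
60 [0.0244, -0.0257, -0.0184, -5.7306, -10.9141, 9.6585]
68 [0.0399, -0.0332, -0.0227, -7.5969, -15.7746, 12.0535]
75 [0.0558, -0.0385, -0.0249, -9.1265, -20.2966, 13.5971]
```

View pics/z42x_side.png

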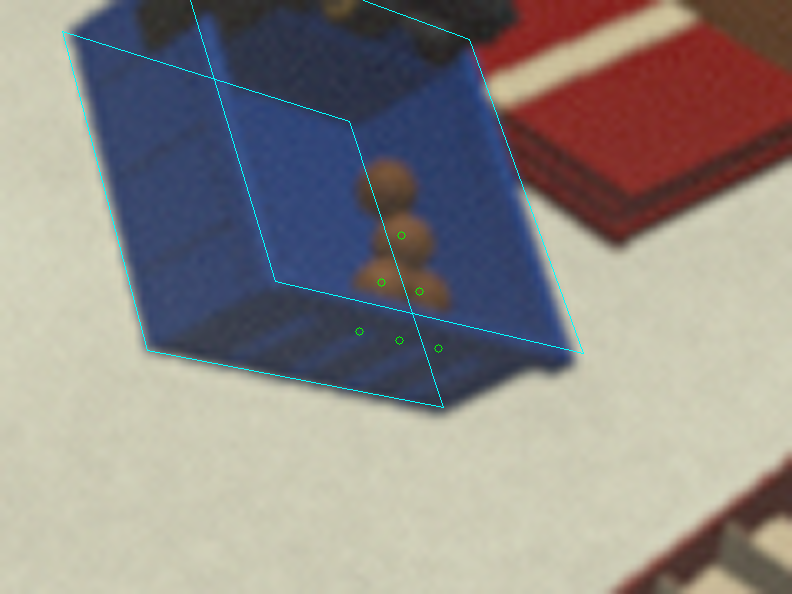

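View pics/z42x_top.png

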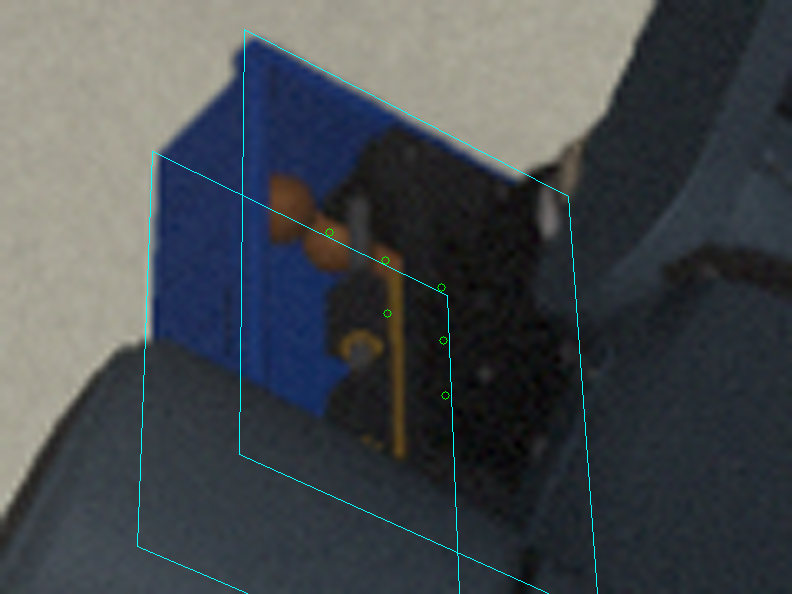

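Now four run along the far wall and, it seems, two beside them. That suits a final lean a bit more to the right, which packs them tighter and lets the side camera see all six.

Emit:
play_rows([
  [[0.003, -0.004, -0.0035, -1.0, -1.5, 1.8, 0], [0.0052, -0.0078, -0.0067, -2.0, -3.0, 3.5, 0], [0.0085, -0.012, -0.0098, -2.9, -4.7, 5.1, 0], [0.0124, -0.0167, -0.0126, -3.8, -6.5, 6.6, 0], [0.018, -0.021, -0.0155, -4.7, -8.6, 8.1, 0], [0.0244, -0.0257, -0.0184, -5.7, -10.9, 9.7, 0], [0.0285, -0.0277, -0.0196, -6.2, -12.2, 10.3, 0], [0.0285, -0.0277, -0.0196, -6.2, -12.2, 10.3, 0], [0.0285, -0.0277, -0.0196, -6.2, -12.2, 10.3, 0]],
])

```text
time_s: 29.4
position: [0.4801, -0.058, 0.1783]
tcp_rot: [[-0.188, 0.267, 0.945], [0.644, 0.76, -0.087], [-0.742, 0.592, -0.315]]
force: [-1.4, 0.3, -0.2]
opening: 0.112
```

```bash
python3 - <<'E'
from h import *
zoom(42,62,"z42y",cells=((0,0),(0,1),(1,0),(1,1),(0,2),(0,3)))
s=read_state(); print(s["time_s"],s["force"],s["opening"])
for a in (62,68,75): print(rel(*tilt(42,a,.001)[:2],s).tolist())
c=capture("side"); np.savez("last.npz",px=c["pixels"])
r=trace("side","tub"); print([(d["p"],d["at"],d["mask"].sum()) for d in r]); np.save("tubmask.npy",r[0]["mask"])
print([(round(d["p"],2),d["at"],int(d["mask"].sum())) for d in trace("side","cookie1")])
E
```

```text
29.5 [-1.7156523   1.28755134 -0.19194623] 0.109678217156242
[-0.0006, -0.0017, 0.0011, 0.0811, -0.0984, -0.05]
[0.0093, -0.0086, -0.0049, -1.4606, -3.7367, 1.6425]
[0.0232, -0.0161, -0.0109, -3.2395, -8.184, 3.1263]
[(0.8, [356.2, 217.3], np.int64(2723))]
[(0.51, [375.8, 231.5], 45), (0.5, [378.4, 203.9], 65)]
```

View pics/z42y_side.png

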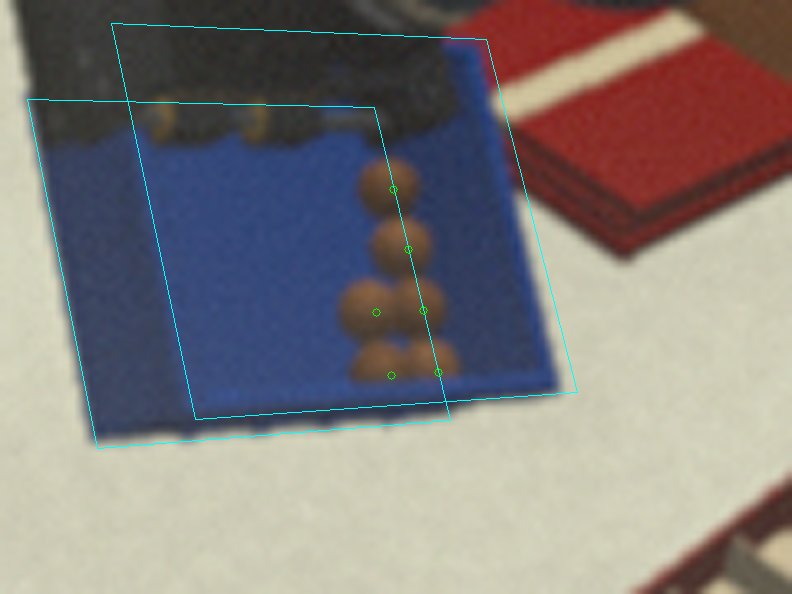

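All six are seen: a 2x2 in the corner ((435,360), (380,362), (420,308), (368,310)) plus two on the far wall ((402,247), (388,187)). The wrist carries almost no weight, so the corner bears on the table. I'll hold to settle, then check rest and pose.

Emit:
play_rows([
  [[0, 0, 0, 0, 0, 0, 0], [0, 0, 0, 0, 0, 0, 0], [0, 0, 0, 0, 0, 0, 0], [0, 0, 0, 0, 0, 0, 0], [0, 0, 0, 0, 0, 0, 0]],
])

```text
time_s: 30.15
position: [0.4799, -0.0587, 0.1778]
tcp_rot: [[-0.186, 0.268, 0.945], [0.643, 0.76, -0.089], [-0.743, 0.592, -0.314]]
force: [-2.5, 1.0, 0.6]
opening: 0.118
```

```bash
python3 - <<'E'
from h import *
c=capture("side"); s=read_state(); print(s["time_s"],s["force"],s["opening"],s["position"])
old=np.load("last.npz")["px"].astype(int); new=c["pixels"].astype(int)
d=abs(new-old).max(2); print("motion px>40 in tub area:",(d[150:280,280:440]>40).sum(), "noise elsewhere", (d[280:,60:300]>40).sum())
ct=capture("top")
# fit corner offset + small rotation to coloured-blue masks' lower/left/right boundary (points not occluded): use observed blue region edges
def blue(im):
    h=cv2.cvtColor(im.astype(np.uint8),cv2.COLOR_RGB2HSV); return ((h[:,:,0]>105)&(h[:,:,0]<130)&(h[:,:,1]>90))
from scipy.optimize import minimize
B={"side":blue(c["pixels"]),"top":blue(ct["pixels"])}; CC={"side":c,"top":ct}
A0=tilt(42,62)[2]@RT
def hullmask(n,v):
    A=Ro.from_rotvec(v[3:]).as_matrix()@A0; P=(TUB-[.104,-.079,0])@A.T+C0+v[:3]
    h=cv2.convexHull(proj(CC[n],P).astype(np.float32)); m=np.zeros((400,640),np.uint8)
    cv2.fillPoly(m,[np.round(h*256).astype(np.int32)],255,cv2.LINE_AA,8); return m/255.
ims={n:CC[n]["pixels"].astype(int) for n in CC}
# table = bright low-saturation; occluders (dark arm) are ignored
tab={n:(ims[n].min(2)>105) for n in ims}
for n in B:
    k,l,st,_=cv2.connectedComponentsWithStats(B[n].astype(np.uint8)); u=proj(CC[n],[C0+[-.07,.05,.08]])[0]
    j=1+np.argmax(st[1:,4]); print(n,st[j]); B[n]=l==j
def cost(v):
    e=0
    for n in B:
        m=hullmask(n,v); e+=(B[n]*(1-m)).sum()+(tab[n]*m).sum()
    return e
best=None
x0=np.zeros(6); S=np.vstack([x0]+[x0+np.eye(6)[i]*(.012 if i<3 else .06) for i in range(6)])
r=minimize(cost,x0,method="Nelder-Mead",options=dict(initial_simplex=S,maxfev=1500,xatol=1e-4,fatol=.1))
v=r.x; print(cost(x0),r.fun,v[:3].round(4),np.degrees(v[3:]).round(2))
A=Ro.from_rotvec(v[3:]).as_matrix()@A0
for nme,q in dict(fr=(.104,-.079),fl=(.104,.079),nr=(-.104,-.079),nl=(-.104,.079)).items(): print(nme,(A@(np.array([*q,0])-[.104,-.079,0])+C0+v[:3]).round(4))
print("tilt",np.degrees(np.arccos(A[2,2])))
np.save("fit.npy",np.r_[v])
im=c["pixels"][:,:,::-1].copy()
P=np.array([[.085-.03*i,-.06+.03*j,.019] for i,j in((0,0),(0,1),(1,0),(1,1),(0,2),(0,3))])
uv=proj(c,(P-[.104,-.079,0])@A.T+C0+v[:3]); T=proj(c,(TUB-[.104,-.079,0])@A.T+C0+v[:3]); x,y=(uv.mean(0)-[60,45]).astype(int)
im=cv2.resize(im[y:y+90,x:x+120],None,fx=6.6,fy=6.6)
for k in(0,8): cv2.polylines(im,[np.round((T[k:k+4]-[x,y]+.5)*6.6).astype(np.int32)],True,(255,255,0),1)
for p in uv: cv2.circle(im,tuple(int(q) for q in (p-[x,y]+.5)*6.6),4,(0,255,0),1)
cv2.imwrite("pics/fin_side.png",im)
E
```

```text
30.2 [-2.57590699  0.90794245  2.26964859] 0.10964371774318295 [ 0.47995705 -0.05872477  0.17782303]
motion px>40 in tub area: 0 noise elsewhere 0
side [ 327  181   76   59 2374]
top [ 361  124   63   88 2733]
491.7725490196078 199.9137254901961 [-0.0154  0.008   0.0043] [ 2.89  5.31 -0.5 ]
fr [ 0.6201 -0.1361  0.0043]
fl [ 0.6721 -0.021   0.0992]
nr [ 0.4305 -0.1197  0.0884]
nl [ 0.4826 -0.0046  0.1833]
tilt 46.397214300493424
```

View pics/fin_side.png

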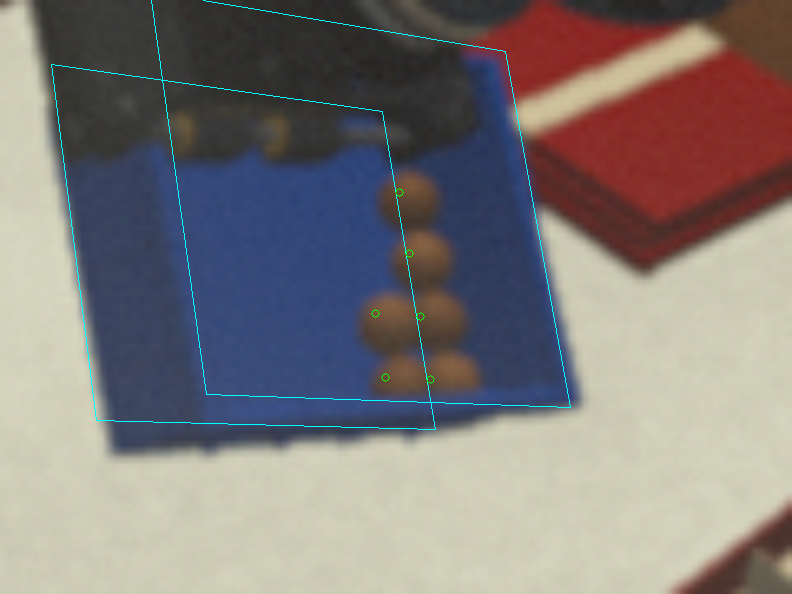

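The pictures show no motion over 0.7 s, and the wrist force is slightly upward, so the table carries the tub's corner. The silhouette fit puts that corner at about 4 mm high, 17 mm from its start. Handing in.

```bash
python3 -c "
from rig import *
print(hand_in()); s=read_state(); print(s['time_s'],s['opening'],s['force'])"
```

```text
the job is handed in; nothing more can be done
None
the job is handed in; nothing more can be done
```

I took the tub by its near rim, close to the left end, and tipped it onto its far-right corner, the empty box's side. I handed it in at about 30 s, still holding it. All six cookies are in that corner, but not as tightly bunched as they could be.

**How it lies:** four cookies sit as a 2x2 in the corner. The other two follow along the far wall, so that wall has a row of four. I swung the low direction back and forth several times to bunch them closer, but rows of four kept re-forming.

**Last checks:**
- **Cookies:** all six were visible in the last side picture. By the tub's dimensions, the farthest cookie is about 112 mm from the corner, against the limit of 120 mm. I did not measure that distance directly.
- **Rest:** pictures 0.7 s apart showed no motion in the tub area.
- **Corner contact:** the wrist force was slightly upward, about 0.6 to 2 N, so the corner bears on the table. The tilt is about 42 degrees.
- **Grip:** the finger opening was about 9.6 mm, so the rim is still held.

**A check that fit poorly:** the final silhouette fit did not match the tub's bottom edge well. It put the low corner at about 4 mm high and 17 mm from its start, the other far corner at 99 mm, and the near ones at 88 and 183 mm. It gave a tilt of 46 degrees, against the 42 I commanded. All these values are within the limits, but they are rough.

I did not measure the boxes or the things standing around at the end; nothing in the pictures showed them touched.

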